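Load the spring-fed magnet dispenser beside the fridge

TASK

Load the two loose blue ceramic magnets into the empty spring-fed magnet dispenser, one on top of the other: press each one down against the spring and slide it all the way back under the lip, so that the pile stays down by itself, flat and in line with the barrel. Press gently, glazed ceramic chips, and leave the other things on the shelf where they are.

Things in the scene. Friction and masses are not known exactly. Their poses are not given: they have to be found in the camera images.
- dispenser: Spring-fed magnet dispenser screwed to the oak shelf (shelf top 20 mm above the work surface): flange 92 x 78 x 5 mm, grey tube 65 mm wide to 78 mm height, aluminium mouth sleeve (bore 53 mm, wall 3 mm) rising out of it. Origin: underside of the flange, on the barrel's axis; z up; +x to the back, where the lip is; -x is the open front with a viewing slot, through which magnets slide in along +x
- sleeve_seat (a point): on the axis, 115 mm above the dispenser's origin. The sleeve telescopes and is locked by a thumbscrew on the +y side: the lip's underside is 0 to 8 mm above this point, differently each time and not reported: feel for it. The lip is 3 mm thick and covers the mouth from 15 mm behind the axis to the back. The wall's back half (within 80 deg of +x) reaches the lip, the rest ends 12 mm below the lip, with white nylon edging (sill)
- load_point (a point): 13 mm in front (-x) of the axis, 115 mm above the dispenser's origin: a magnet's centre must be at least 10 mm in front of the axis to pass down before the lip. Laid there on the platform or pile and pressed down, it stops hard on the sill, its top then 2 mm below the lip; it can be dragged back level by friction until it meets the back wall, centre 1.5 mm behind the axis. Let go, the spring lifts it 2 mm against the lip
- platform (a joint): how far the spring-loaded orange platform (49 mm disc) in the barrel has sunk, in m: 0 when empty, its top then 115 mm above the dispenser's origin (0 to 8 mm under the lip); 0.002 to 0.010 with one magnet under the lip, 0.012 to 0.020 with two, 0.045 at the bottom. The spring pushes up with about 4 N at 0 and 1.2 N more for each 10 mm
- magnet_a: round blue ceramic fridge magnet, a flat disc 50 mm in diameter and 10 mm thick, about 55 g, glazed and slippery; the origin is the centre of its underside, z up through the disc. Loose on the shelf, to be loaded
- magnet_b: round blue ceramic fridge magnet, a flat disc 50 mm in diameter and 10 mm thick, about 55 g, glazed and slippery; the origin is the centre of its underside, z up through the disc. Loose on the shelf, to be loaded
- spice_jar: empty open glass spice jar, 46 mm in diameter, 82 mm tall, origin under its centre; a bystander
- red_clip: red plastic spring clip lying flat, 62 x 22 mm, 20 mm high, origin under its centre, long axis x; a bystander
- egg_timer: white round wind-up kitchen timer, 66 mm in diameter, 48 mm tall, origin under its centre; a bystander
- salt_shaker: white ceramic salt shaker with a steel cap, 42 mm in diameter at the foot, 63 mm tall, origin under its centre; a bystander
- bottle_opener: flat stainless steel bottle opener, 147 x 40 x 4 mm, lying along the back of the shelf, long axis x, origin near its middle on the underside; a bystander
There are look-alikes about, which are no part of the job. Leave any brown or yellow look-alike of the magnet_b alone.

How it is judged:
On the way:
1. one of the two magnets lies home under the lip, holding the platform down (((horizontal distance between magnet_a and dispenser below 0.004 m and z of magnet_a in the frame of dispenser between 0.085 and 0.1145 m and angle between magnet_a's own z axis and vertical below 0.07 rad) or (horizontal distance between magnet_b and dispenser below 0.004 m and z of magnet_b in the frame of dispenser between 0.085 and 0.1145 m and angle between magnet_b's own z axis and vertical below 0.07 rad)) and value of joint platform above 0.0012 m), for 0.2 s.
At the end, for the whole second after the job is handed in: both magnets lie flat (within 0.07 rad) one on the other in the dispenser's barrel, each within 4 mm of its axis and under the lip, the platform held down by the pile (more than 11.2 mm), at rest and let go (horizontal distance between each of magnet_a, magnet_b and dispenser below 0.004 m and z of magnet_a in the frame of dispenser between 0.085 and 0.1145 m and angle between each of magnet_a, magnet_b's own z axis and vertical below 0.07 rad and z of magnet_b in the frame of dispenser between 0.085 and 0.1145 m and value of joint platform above 0.0112 m and linear speed of each of magnet_a, magnet_b below 0.02 m/s); the robot touches nothing.
It fails at once if a magnet is held pressed against the dispenser with more than 45 N ((contact force between magnet_a and dispenser above 45 N and linear speed of magnet_a below 0.005 m/s) or (contact force between magnet_b and dispenser above 45 N and linear speed of magnet_b below 0.005 m/s)).
It fails at once if a magnet is knocked against the dispenser with more than 120 N (contact force between any of magnet_a, magnet_b and dispenser above 120 N).
It fails at once if the spice jar, clip, egg timer, salt shaker or bottle opener is shifted by more than 25 mm (distance of any of spice_jar, red_clip, egg_timer, salt_shaker, bottle_opener from where it was at the start of the episode above 0.025 m).
It fails at once if the spice jar, salt shaker or egg timer is tipped over (angle between any of spice_jar, salt_shaker, egg_timer's own z axis and vertical above 0.5 rad).
It fails at once if the dispenser itself is struck or leaned on with the gripper with more than 60 N (contact force between any of the arm, the fingers and dispenser above 60 N).
It also fails if it takes over 64 s, if anything falls off the work surface, if the arm or the gripper's body presses on something with over 40 N, if the wrist force passes 120 N, or if a joint passes its speed limit or range.

ROBOT

A 6-joint arm with a two-finger parallel gripper is mounted at the origin on the work surface. World frame = base frame: x ahead of the robot, y to its left, z up, the work surface at z = 0. Lengths are in m, angles in rad, forces in N, time in s.
With the tool pointing down it reaches from about 0.25 to 0.775 m from the base axis. Payload 4 kg.
Tool frame: the origin (TCP) lies between the finger pads; the fingertips stand 14 mm ahead of it and the grasp point (between the pads) lies 5 mm behind it; z points along the fingers, y is the direction in which the jaws open and shut (so a half turn about z gives the same grasp; the last joint's range is limited). The gripper opens to 94 mm and grips with 3 to 60 N. Pads are 16 mm wide; open, the fingers measure 119 mm over their backs; the gripper's body (75 mm by 177 mm) begins 78 mm behind the grasp point.
Start: joints at [1.233, 0.087, 1.371, -0, 1.684, -0.103], TCP at [0.128, 0.535, 0.22] pointing down, gripper open.
Joint ranges: [-3.1, 3.1], [-0.76, 2.03], [0.27, 2.55], [-1.08, 4.22], [0.17, 2.65], [-2.57, 2.57]. Speed limits (rad/s): [2.79, 2.79, 3.14, 3.14, 3.14, 3.14].

INTERFACE

Orientations are given as [roll, pitch, yaw] about the fixed x, y, z axes, in that order (R = Rz(yaw) Ry(pitch) Rx(roll)).
In Python, from bench import robot, cams, spotter gives the robot as it stands.
- The arm moves only by the shell command python3 -m inch 'ROWS'. ROWS is JSON, a list of rows, each an object of numbers: "grip": the opening, from 0 (shut) to 1 (fully open); "dx", "dy", "dz": the shift along the tool's x, y, z in units of 25 mm (1.0 is 25 mm); "rx", "ry", "rz": the turn, a rotation vector about the tool's x, y, z in units of 5 degrees (1.0 is 5 degrees). A call has 1 to 12 rows; each row shifts and turns the pose as measured when the row begins, along the tool's axes as they then stand; what a row does not reach is not made up. A row lasts 1/8 s, in which the tool goes at most 62.5 mm and 10.7 degrees, less where a joint would pass 70% of its speed; a pose out of reach is approached as far as the arm can. A call is refused whole if a number of a shift passes 1 or a number of a turn 1, either way. A call with a gripper value outside its range is refused whole. The fingers move at their own pace and stop on an object; the grip force is fixed at half the most. Time passes only in rows, so rows that do not move let the fingers close. It gives the time, the measured TCP pose, the force and the opening at its end, in the units of the state.
- robot.get_obs(): the state, without advancing time (a new reading comes with each control period).
- cams.snapshot(name): name is "side" or "top"; returns a dict with "frame" (480x640x3 uint8, red, green, blue), "intrinsics" (3x3 intrinsics, pixels), "eye" and "orientation" of the camera in the world. Camera axes: x right, y up, looking along -z (the intrinsics and any distortion apply to the point x, -y, -z); pixel columns grow to the right and rows downward; lengths in m; the calibration is good to about 2 mm. A picture is of the moment at which its call begins. There is no depth.
- robot.close_job(): hands the job in, once; it reports no verdict.
Trained networks look in a picture, given as the dict that the camera call returned (one of the last four; its "shot" number tells which), for a name from the list of things; names that differ only in an ending like _2 or _b are one class to them, and where a whole thing is asked for, a point or a joint stands for the part that bears it (a point fixed in the world has none). Each returns a list of dicts, best first, with "score" (0 to 1); they miss things now and then, are a little off and sometimes report something else, mostly with a low value. They report only what shows in the picture. A call takes as long as a camera call. They do not tell look-alikes from the thing itself.
- spotter.regions_of(picture, query): "pixels" (480x640 bool, what is visible of it) and "extent" ([left, top, right, bottom] in pixels, round what is visible of it).
- spotter.place_of(picture, query): "pixel" ([column, row] in pixels: a listed point, or the origin of a listed thing).
The state is a dict: "time": time; "joint_positions": joint angles; "qvel": joint speeds; "joint_torque": joint torques, N m; "tool_pos": TCP position; "ee_rot": TCP orientation; "wrist_force": force on the tool from outside, world axes, zero at the start; "wrist_torque": the same for the moment, N m; "width": finger opening in m.
Only numpy, scipy, OpenCV 4.12 (cv2) and the standard library are available. Lean on these libraries where they do the work, as an engineer would, in place of code of your own. Each camera call takes 0.05 s, during which the arm holds its last target.

## Working session

There is one attempt and no reset: what is moved stays moved. The work goes in short steps, Python scripts to look and compute and a shell command to move; the robot and the scene stay as the last step left them, time stands still between calls to the robot, and variables do not carry over. Pictures are saved under pics/ and viewed, and the job is handed in when it is done.

```bash
ls; mkdir -p pics; cat > h.py <<'E'
import numpy as np, cv2
from bench import robot, cams, spotter
def snap(n,f):
    p=cams.snapshot(n); cv2.imwrite('pics/'+f,cv2.cvtColor(p['frame'],cv2.COLOR_RGB2BGR)); return p
def rot(p):
    o=np.array(p['orientation'],float)
    if o.shape==(3,3): return o
    from scipy.spatial.transform import Rotation as R
    return R.from_euler('xyz',o).as_matrix() if o.size==3 else R.from_quat(o).as_matrix()
def ray(p,px):
    K=np.array(p['intrinsics']); d=np.linalg.inv(K)@[px[0],px[1],1]; d=np.array([d[0],-d[1],-d[2]])
    return np.array(p['eye']),rot(p)@d
def atz(p,px,z):
    e,d=ray(p,px); return e+d*(z-e[2])/d[2]
def proj(p,X):
    c=rot(p).T@(np.array(X)-p['eye']); v=np.array(p['intrinsics'])@[c[0],-c[1],-c[2]]; return v[:2]/v[2]
def tri(p,a,q,b):
    e1,d1=ray(p,a); e2,d2=ray(q,b); d1/=np.linalg.norm(d1); d2/=np.linalg.norm(d2)
    A=np.stack([d1,-d2],1); s=np.linalg.lstsq(A,e2-e1,rcond=None)[0]
    x,y=e1+d1*s[0],e2+d2*s[1]; return (x+y)/2,np.linalg.norm(x-y)
E
python3 - <<'E'
from h import *
np.set_printoptions(precision=4,suppress=True)
t=snap('top','t0.png'); s=snap('side','s0.png')
for p in (t,s):
    print({k:v for k,v in p.items() if k!='frame'})
    for q in ['dispenser','sleeve_seat','load_point','magnet_a','spice_jar','red_clip','egg_timer','salt_shaker','bottle_opener']:
        for r in spotter.place_of(p,q): print(q,r['score'],np.array(r['pixel']))
print(robot.get_obs())
E
```

```text
pics
{'intrinsics': array([[460.7851,   0.    , 326.4093],
       [  0.    , 460.7851, 231.4229],
       [  0.    ,   0.    ,   1.    ]]), 'eye': array([0.4193, 0.0044, 1.08  ]), 'orientation': array([ 0.0818,  0.0077, -1.5907]), 'shot': 1}
dispenser 0.61 [316.2 205.9]
sleeve_seat 0.72 [316.9 207.3]
load_point 0.76 [308.5 207.9]
load_point 0.21 [313.6 208.7]
magnet_a 0.93 [450.9 191.5]
magnet_a 0.87 [213. 197.]
magnet_a 0.82 [164.4 327.2]
magnet_a 0.71 [220.9 313.2]
spice_jar 0.93 [164.2 232.8]
spice_jar 0.15 [451.2 194. ]
red_clip 0.58 [449.8 254.1]
egg_timer 0.63 [509.6 222.2]
salt_shaker 0.59 [210.3 250.7]
bottle_opener 0.87 [364.5 132.1]
{'intrinsics': array([[579.6139,   0.    , 322.4819],
       [  0.    , 579.6139, 234.6976],
       [  0.    ,   0.    ,   1.    ]]), 'eye': array([ 0.3291, -0.7872,  0.9747]), 'orientation': array([ 0.7559, -0.0028, -0.2437]), 'shot': 2}
dispenser 0.56 [328.9 249.8]
sleeve_seat 0.91 [331.8 212.7]
load_point 0.76 [325.  212.8]
magnet_a 0.75 [201.  175.6]
magnet_a 0.68 [392.1 366.5]
magnet_a 0.56 [216.3 207. ]
magnet_a 0.52 [321.6 178.9]
magnet_a 0.33 [326.8 211.7]
spice_jar 0.81 [278.  154.8]
red_clip 0.71 [316.8 384.2]
egg_timer 0.82 [370.3 443.8]
salt_shaker 0.79 [270.5 181.9]
bottle_opener 0.74 [430.3 277.2]
{'time': 1.0, 'joint_positions': array([ 1.2329,  0.0872,  1.3707,  0.    ,  1.6836, -0.1031]), 'qvel': array([ 0.0009, -0.0001, -0.0001, -0.0008,  0.0016, -0.    ]), 'joint_torque': array([ -0.0003, -34.0044, -30.2606,   0.0719,   0.0236,   0.    ]), 'tool_pos': array([0.1279, 0.5349, 0.2195]), 'ee_rot': array([ 3.1415, -0.    ,  2.9069]), 'wrist_force': array([ 0.0393, -0.0873,  0.0616]), 'wrist_torque': array([-0.0069, -0.0228, -0.0295]), 'width': 0.09414205318555362}
```

View pics/t0.png

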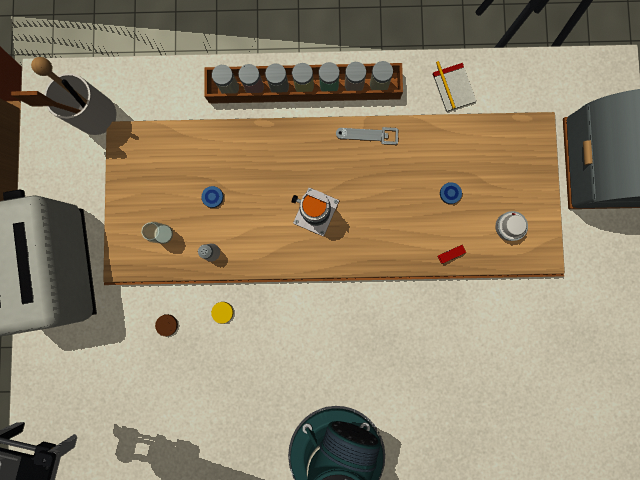

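View pics/s0.png

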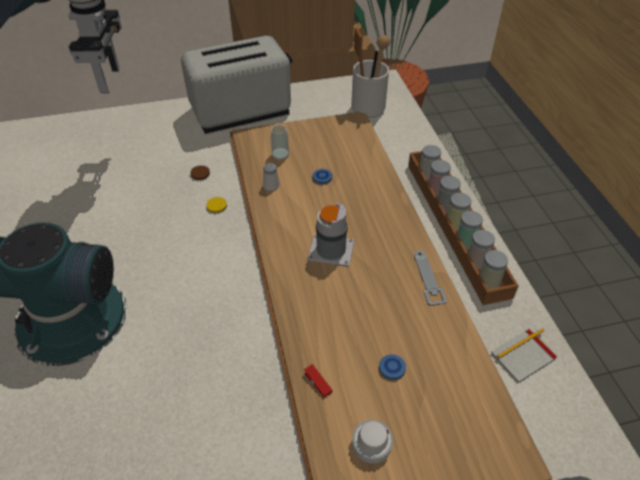

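The top view shows the blue magnets at (213,197) and (451,193) and the dispenser at about (316,210). The brown and yellow discs are the look-alikes. Next I'll measure positions and the dispenser's yaw.

```bash
python3 - <<'E'
from h import *
np.set_printoptions(precision=4,suppress=True)
t=snap('top','t1.png'); s=snap('side','s1.png')
for n,a,b in [('magL',(213,197),(321.6,178.5)),('magR',(450.9,192.5),(392.1,366.5)),('seat',(316.9,207.3),(331.8,212.7)),('load',(308.5,207.9),(325,212.8))]:
    print(n,*tri(t,a,s,b))
for n,a,z in [('magL',(213,197),.03),('magR',(450.9,193),.03),('seat',(316.9,207.3),.135),('load',(308.5,207.9),.135)]: print(n,atz(t,a,z))
for n,a,z in [('magL',(321.6,176.5),.03),('magR',(392.1,366.5),.03),('seat',(331.8,212.7),.135),('load',(325,212.8),.135)]: print(n,atz(s,a,z))
for p,f,nm in((t,'t1',('dispenser','magnet_a')),(s,'s1',('dispenser','magnet_a'))):
    for n in nm:
        for r in spotter.regions_of(p,n): 
            m=r['pixels'];ys,xs=np.nonzero(m);print(f,n,r['score'],r['extent'],xs.mean(),ys.mean())
I=cv2.cvtColor(t['frame'],cv2.COLOR_RGB2BGR)[180:245,280:355]
J=cv2.cvtColor(s['frame'],cv2.COLOR_RGB2BGR)[195:270,300:360]
cv2.imwrite('pics/tc.png',cv2.resize(I,None,fx=8,fy=8,interpolation=2)); cv2.imwrite('pics/sc.png',cv2.resize(J,None,fx=8,fy=8,interpolation=2))
E
```

```text
magL [0.5927 0.2731 0.0197] 0.0009795021305125298
magR [ 0.5904 -0.2776  0.0282] 0.0014389976017443384
seat [0.5499 0.0281 0.1435] 0.0075362955523460015
load [0.5458 0.0467 0.1277] 0.003169110060545377
magL [0.5905 0.2705 0.03  ]
magR [ 0.5882 -0.2769  0.03  ]
seat [0.5473 0.0288 0.135 ]
load [0.5464 0.0462 0.135 ]
magL [0.5921 0.2689 0.03  ]
magR [ 0.5906 -0.2786  0.03  ]
seat [0.5561 0.0364 0.135 ]
load [0.5424 0.0394 0.135 ]
t1 dispenser 0.82 [292.7, 184.2, 339.9, 235.4] 314.6141785957737 210.70552147239263
t1 magnet_a 0.69 [438.5, 180.8, 463.4, 204.6] 450.0051020408163 192.82908163265307
t1 magnet_a 0.63 [153.4, 313.4, 180.2, 338.7] 165.86265060240964 324.64096385542166
s1 dispenser 0.85 [307.5, 200.7, 354.9, 262.9] 331.3394540942928 237.014888337469
s1 magnet_a 0.79 [205.4, 196.2, 226.7, 213.6] 216.3021582733813 204.14028776978418
s1 magnet_a 0.65 [306.0, 366.1, 332.4, 398.0] 318.06164383561645 380.91552511415523
s1 magnet_a 0.59 [380.9, 353.1, 407.2, 381.9] 392.5234899328859 366.4429530201342
s1 magnet_a 0.59 [311.7, 168.1, 334.5, 185.0] 322.1701244813278 176.0622406639004
s1 magnet_a 0.54 [187.9, 164.8, 208.9, 184.7] 199.34070796460176 172.00884955752213
```

View pics/tc.png

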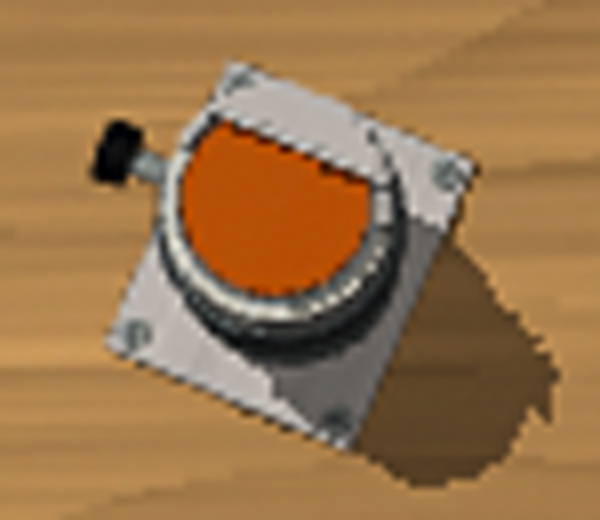

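View pics/sc.png

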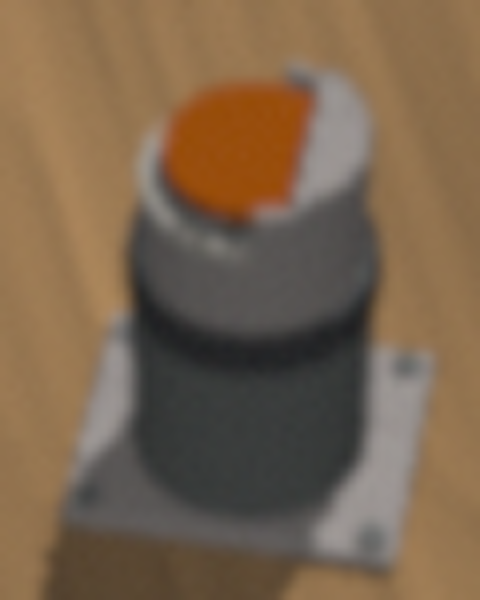

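```bash
python3 - <<'E'
from h import *
np.set_printoptions(precision=4,suppress=True)
t=cams.snapshot('top'); s=cams.snapshot('side')
def c(l,o): return [(x/8+o[0]-.4,y/8+o[1]-.4) for x,y in l]
def quad(p,l,o):
    P=np.array([atz(p,a,.025)[:2] for a in c(l,o)]); e=np.roll(P,-1,0)-P
    print(P.mean(0),np.linalg.norm(e,axis=1),np.degrees(np.arctan2(e[:,1],e[:,0])))
quad(t,[(237,62),(475,165),(350,448),(108,343)],(280,180))
quad(s,[(112,318),(435,350),(388,567),(65,522)],(300,195))
# lip edge
for z in (.138,.142,.146):
    L=[atz(t,a,z) for a in c([(222,122),(368,182)],(280,180))]; d=L[1]-L[0]; print('lip',z,L,np.degrees(np.arctan2(d[1],d[0])), np.linalg.norm(d))
    # sleeve outer: circle center at top
#orange disc top z .135, its visible lowest/left
E
```

```text
[0.5529 0.0335] [0.0751 0.0895 0.076  0.0897] [-114.8097  155.1023   65.3287  -25.4322]
[0.5549 0.0339] [0.0913 0.081  0.0883 0.0768] [ -21.5608 -115.0369  155.7812   67.1179]
lip 0.138 [array([0.5732, 0.048 , 0.138 ]), array([0.5568, 0.0106, 0.138 ])] -113.70712223180435 0.040822977045942586
lip 0.142 [array([0.5726, 0.0478, 0.142 ]), array([0.5562, 0.0106, 0.142 ])] -113.70712223180442 0.040649634888350425
lip 0.146 [array([0.5719, 0.0476, 0.146 ]), array([0.5557, 0.0105, 0.146 ])] -113.70712223180435 0.040476292730758215
```

```bash
cat >> h.py <<'E'
from scipy.spatial.transform import Rotation as Ro
YAW=np.radians(155.5)
def to(tx,ty,tz,yaw=YAW):
    o=robot.get_obs(); R=Ro.from_euler('xyz',o['ee_rot'])
    d=R.inv().apply(np.array([tx,ty,tz])-o['tool_pos'])/.025
    r=(R.inv()*Ro.from_euler('xyz',[np.pi,0,yaw])).as_rotvec()/np.radians(5)
    print('t',round(o['time'],2),'pos',np.round(o['tool_pos'],4),'rot',np.round(o['ee_rot'],4),'F',np.round(o['wrist_force'],2),'w',round(o['width'],4)); print('d units',np.round(d,3),'r units',np.round(r,3))
E
python3 -m inch '[{"grip":1,"dx":-1,"rz":1},{"grip":1,"dx":-1,"rz":1},{"grip":1,"dx":-1,"rz":0.2},{"grip":1,"dx":-1},{"grip":1,"dx":-1},{"grip":1,"dx":-1},{"grip":1,"dx":-1},{"grip":1,"dx":-1},{"grip":1,"dx":-1},{"grip":1,"dx":-1},{"grip":1,"dx":-1},{"grip":1,"dx":-1}]'
python3 -c "
from h import *
to(.591,.270,.0365)"
```

```text
t 1.4 pos [0.128  0.5349 0.2195] rot [3.1415 0.     2.9068] F [-0.89  0.34  0.15] w 0.094
d units [-20.478  -5.997   7.32 ] r units [1.00e-03 0.00e+00 2.21e+00]invalid input at $[0]: expected keys grip, dx, dy, dz, rx, ry, rz
```

```bash

python3 -m inch '[{"grip":1,"dx":-1,"dy":-0.2,"dz":0,"rx":0,"ry":0,"rz":1},{"grip":1,"dx":-1,"dy":-0.2,"dz":0,"rx":0,"ry":0,"rz":1},{"grip":1,"dx":-1,"dy":-0.1,"dz":0,"rx":0,"ry":0,"rz":0.2},{"grip":1,"dx":-1,"dy":-0.1,"dz":0,"rx":0,"ry":0,"rz":0},{"grip":1,"dx":-1,"dy":-0.1,"dz":0,"rx":0,"ry":0,"rz":0},{"grip":1,"dx":-1,"dy":-0.1,"dz":0,"rx":0,"ry":0,"rz":0},{"grip":1,"dx":-1,"dy":-0.1,"dz":0,"rx":0,"ry":0,"rz":0},{"grip":1,"dx":-1,"dy":-0.1,"dz":0,"rx":0,"ry":0,"rz":0},{"grip":1,"dx":-1,"dy":-0.1,"dz":0,"rx":0,"ry":0,"rz":0},{"grip":1,"dx":-1,"dy":-0.1,"dz":0,"rx":0,"ry":0,"rz":0},{"grip":1,"dx":-1,"dy":-0.1,"dz":0,"rx":0,"ry":0,"rz":0},{"grip":1,"dx":-1,"dy":-0.1,"dz":0,"rx":0,"ry":0,"rz":0}]'
python3 -c "
from h import *
to(.591,.270,.0365)"
```

```text
time: 2.9
tool_pos: [0.3968, 0.381, 0.2197]
ee_rot: [3.14, -0.0, 2.712]
wrist_force: [0.0, -0.7, 0.5]
width: 0.0942
t 2.9 pos [0.3968 0.381  0.2197] rot [ 3.1400e+00 -1.0000e-04  2.7125e+00] F [ 0.02 -0.69  0.49] w 0.0942
d units [-8.913 -0.815  7.326] r units [ 0.018 -0.002 -0.017]
```

```bash

python3 -m inch '[{"grip":1,"dx":-1,"dy":-0.1,"dz":0.4,"rx":0,"ry":0,"rz":0},{"grip":1,"dx":-1,"dy":-0.1,"dz":0.4,"rx":0,"ry":0,"rz":0},{"grip":1,"dx":-1,"dy":-0.1,"dz":0.4,"rx":0,"ry":0,"rz":0},{"grip":1,"dx":-1,"dy":-0.1,"dz":0.4,"rx":0,"ry":0,"rz":0},{"grip":1,"dx":-1,"dy":-0.1,"dz":0.6,"rx":0,"ry":0,"rz":0},{"grip":1,"dx":-1,"dy":-0.1,"dz":0.6,"rx":0,"ry":0,"rz":0},{"grip":1,"dx":-1,"dy":-0.1,"dz":0.6,"rx":0,"ry":0,"rz":0},{"grip":1,"dx":-1,"dy":-0.1,"dz":0.6,"rx":0,"ry":0,"rz":0},{"grip":1,"dx":-0.9,"dy":0,"dz":0.6,"rx":0,"ry":0,"rz":0}]'
python3 -c "
from h import *
to(.591,.270,.0365)
t=snap('top','t2.png')
I=cv2.cvtColor(t['frame'],cv2.COLOR_RGB2BGR)[140:260,150:280]
cv2.imwrite('pics/t2c.png',cv2.resize(I,None,fx=5,fy=5,interpolation=2))
"
```

```text
time: 4.03
tool_pos: [0.6004, 0.2654, 0.1001]
ee_rot: [3.137, 0.001, 2.712]
wrist_force: [0.3, -0.2, 0.6]
width: 0.094
t 4.03 pos [0.6004 0.2654 0.1001] rot [3.1371e+00 9.0000e-04 2.7123e+00] F [ 0.26 -0.21  0.61] w 0.094
d units [4.210e-01 1.000e-03 2.545e+00] r units [ 0.051  0.01  -0.019]
```

View pics/t2c.png

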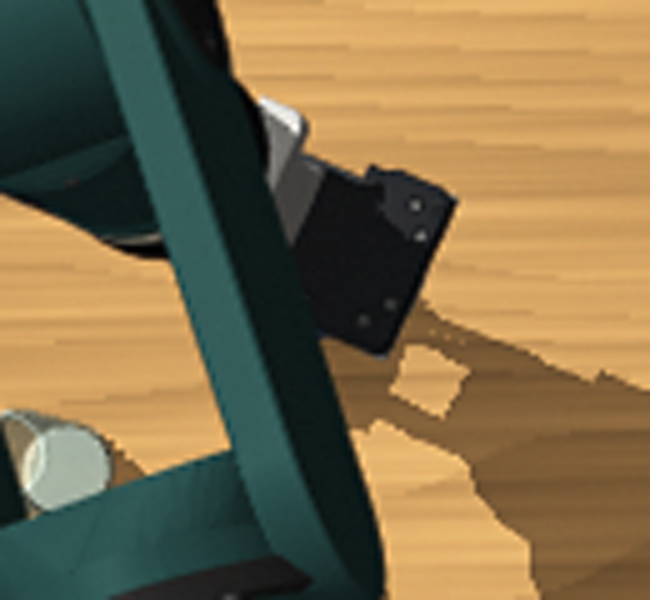

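The top view is blocked by the arm above the left magnet, so I'll descend on the measured position.

```bash

python3 -m inch '[{"grip":1,"dx":0.4,"dy":0,"dz":0.5,"rx":0.05,"ry":0,"rz":0},{"grip":1,"dx":0,"dy":0,"dz":0.5,"rx":0,"ry":0,"rz":0},{"grip":1,"dx":0,"dy":0,"dz":0.5,"rx":0,"ry":0,"rz":0}]'
python3 -c "
from h import *
to(.591,.270,.0365)
t=snap('side','s2.png')
I=cv2.cvtColor(t['frame'],cv2.COLOR_RGB2BGR)[110:230,260:390]
cv2.imwrite('pics/s2c.png',cv2.resize(I,None,fx=5,fy=5,interpolation=2))
"
```

```text
time: 4.45
tool_pos: [0.5914, 0.2679, 0.057]
ee_rot: [-3.138, -0.001, 2.71]
wrist_force: [0.4, 0.1, 0.7]
width: 0.0941
t 4.45 pos [0.5914 0.2679 0.057 ] rot [-3.1384e+00 -8.0000e-04  2.7103e+00] F [0.39 0.14 0.71] w 0.0941
d units [0.05  0.072 0.821] r units [-0.036 -0.01  -0.042]
```

View pics/s2c.png

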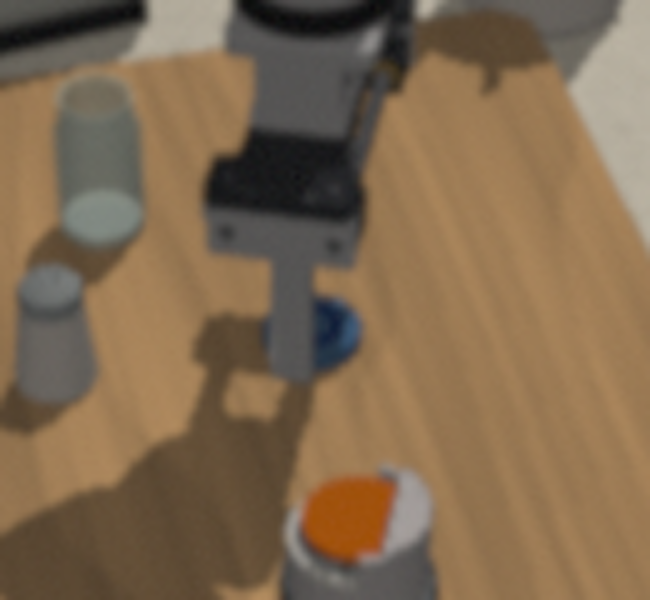

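```bash

python3 -m inch '[{"grip":1,"dx":0.05,"dy":0.05,"dz":0.4,"rx":-0.03,"ry":0,"rz":0},{"grip":1,"dx":0,"dy":0,"dz":0.3,"rx":0,"ry":0,"rz":0}]'
python3 -c "
from h import *
to(.591,.270,.0365)
t=snap('side','s3.png')
I=cv2.cvtColor(t['frame'],cv2.COLOR_RGB2BGR)[140:210,290:360]
cv2.imwrite('pics/s3c.png',cv2.resize(I,None,fx=8,fy=8,interpolation=2))
"
```

```text
time: 4.75
tool_pos: [0.5891, 0.27, 0.0368]
ee_rot: [-3.139, -0.003, 2.712]
wrist_force: [0.1, -0.1, -0.0]
width: 0.0942
t 4.75 pos [0.5891 0.27   0.0368] rot [-3.1395e+00 -3.0000e-03  2.7116e+00] F [ 0.09 -0.08 -0.04] w 0.0942
d units [-0.07   0.032  0.011] r units [-0.024 -0.034 -0.028]
```

View pics/s3c.png

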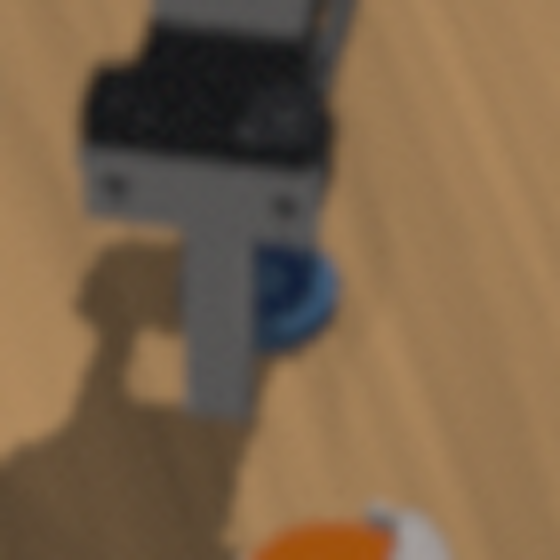

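```bash
python3 -c "
from h import *
t=cams.snapshot('side'); o=robot.get_obs(); R=Ro.from_euler('xyz',o['ee_rot'])
for dx in(-8,0,8): print(dx,proj(t,o['tool_pos']+R.apply([dx*1e-3,-.0595,.014])))
for X in ([.591,.27],[.588,.27],[.594,.27]): print(X,proj(t,[*X,.03]))
"
```

```text
-8 [318.84882196 195.24109317]
0 [315.59506764 194.80648699]
8 [312.34586721 194.37248907]
[0.591, 0.27] [321.06015246 176.29041968]
[0.588, 0.27] [319.88291429 176.4806111 ]
[0.594, 0.27] [322.23656649 176.10036139]
```

```bash

python3 -m inch '[{"grip":0.3,"dx":-0.03,"dy":0,"dz":0,"rx":0,"ry":0,"rz":0},{"grip":0.3,"dx":0,"dy":0,"dz":0,"rx":0,"ry":0,"rz":0},{"grip":0.3,"dx":0,"dy":0,"dz":0,"rx":0,"ry":0,"rz":0},{"grip":0.3,"dx":0,"dy":0,"dz":0,"rx":0,"ry":0,"rz":0},{"grip":0.3,"dx":0,"dy":0,"dz":0,"rx":0,"ry":0,"rz":0},{"grip":0.3,"dx":0,"dy":0,"dz":0,"rx":0,"ry":0,"rz":0}]'
python3 -c "
from h import *
to(.591,.270,.0365)
t=snap('side','s4.png')
I=cv2.cvtColor(t['frame'],cv2.COLOR_RGB2BGR)[140:210,290:360]
cv2.imwrite('pics/s4c.png',cv2.resize(I,None,fx=8,fy=8,interpolation=2))
"
```

```text
time: 5.6
tool_pos: [0.591, 0.2697, 0.0383]
ee_rot: [-3.141, -0.001, 2.711]
wrist_force: [0.0, 0.6, -0.2]
width: 0.049
t 5.6 pos [0.591  0.2697 0.0383] rot [-3.1412e+00 -1.2000e-03  2.7110e+00] F [ 0.04  0.59 -0.2 ] w 0.049
d units [0.005 0.012 0.073] r units [-0.005 -0.014 -0.034]
```

View pics/s4c.png

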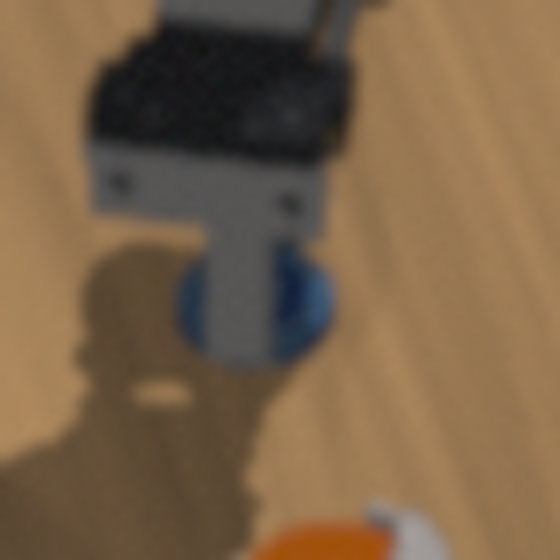

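Centred grasp. The finger is in front of the disc and the disc spans columns 312–332. Lift it and carry it over the dispenser.

```bash

python3 -m inch '[{"grip":0.3,"dx":0,"dy":0,"dz":-0.6,"rx":0,"ry":0,"rz":0},{"grip":0.3,"dx":0,"dy":0,"dz":-1,"rx":0,"ry":0,"rz":0},{"grip":0.3,"dx":0,"dy":-0.4,"dz":-1,"rx":0,"ry":0,"rz":0},{"grip":0.3,"dx":0,"dy":-0.8,"dz":-1,"rx":0,"ry":0,"rz":0},{"grip":0.3,"dx":-0.2,"dy":-1,"dz":-1,"rx":0,"ry":0,"rz":0},{"grip":0.3,"dx":-0.3,"dy":-1,"dz":-1,"rx":0,"ry":0,"rz":0},{"grip":0.3,"dx":-0.3,"dy":-1,"dz":-0.6,"rx":0,"ry":0,"rz":0},{"grip":0.3,"dx":-0.3,"dy":-1,"dz":0,"rx":0,"ry":0,"rz":0},{"grip":0.3,"dx":-0.2,"dy":-1,"dz":0,"rx":0,"ry":0,"rz":0},{"grip":0.3,"dx":-0.2,"dy":-0.8,"dz":0,"rx":0,"ry":0,"rz":0}]'
python3 -c "
from h import *
to(.541,.0395,.19)"
```

```text
time: 6.9
tool_pos: [0.5521, 0.0911, 0.2091]
ee_rot: [3.137, 0.008, 2.714]
wrist_force: [0.4, 0.5, -0.9]
width: 0.0487
t 6.9 pos [0.5521 0.0911 0.2091] rot [3.1371 0.0085 2.7145] F [ 0.39  0.54 -0.92] w 0.0487
d units [-0.443 -2.067  0.76 ] r units [0.051 0.097 0.006]
```

```bash

python3 -m inch '[{"grip":0.3,"dx":-0.2,"dy":-0.9,"dz":0.2,"rx":0.05,"ry":0.1,"rz":0},{"grip":0.3,"dx":-0.2,"dy":-0.8,"dz":0.2,"rx":0,"ry":0,"rz":0},{"grip":0.3,"dx":0,"dy":-0.2,"dz":0.1,"rx":0,"ry":0,"rz":0},{"grip":0.3,"dx":0,"dy":0,"dz":0,"rx":0,"ry":0,"rz":0}]'
python3 -c "
from h import *
to(.541,.0395,.19)
t=snap('side','s5.png')
I=cv2.cvtColor(t['frame'],cv2.COLOR_RGB2BGR)[160:270,280:390]
cv2.imwrite('pics/s5c.png',cv2.resize(I,None,fx=5,fy=5,interpolation=2))
t=snap('top','t5.png')
I=cv2.cvtColor(t['frame'],cv2.COLOR_RGB2BGR)[160:270,260:370]
cv2.imwrite('pics/t5c.png',cv2.resize(I,None,fx=5,fy=5,interpolation=2))
"
```

```text
time: 7.4
tool_pos: [0.5413, 0.0411, 0.1986]
ee_rot: [3.139, 0.002, 2.713]
wrist_force: [-0.0, 0.8, -1.0]
width: 0.0489
t 7.4 pos [0.5413 0.0411 0.1986] rot [3.1395e+00 2.1000e-03 2.7128e+00] F [-0.    0.76 -0.99] w 0.0489
d units [-0.017 -0.064  0.345] r units [ 0.024  0.024 -0.013]
```

View pics/s5c.png

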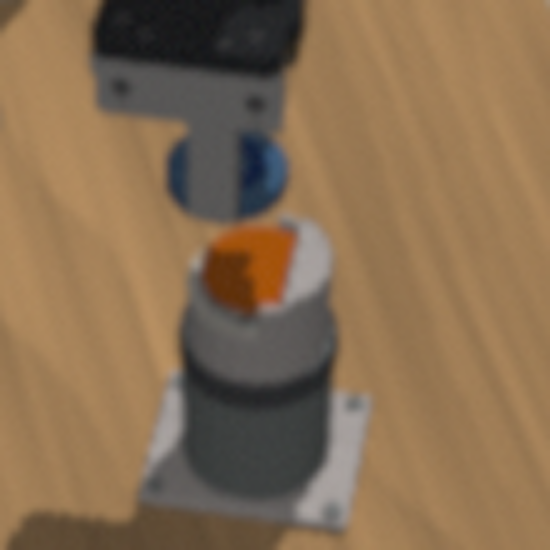

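View pics/t5c.png

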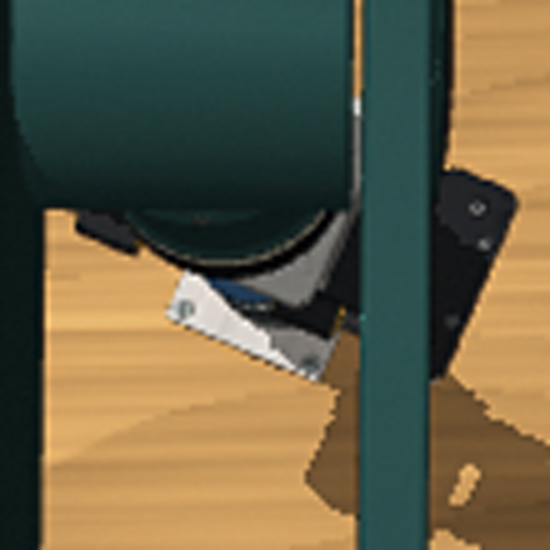

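```bash
cat > ov.py <<'E'
from h import *
import sys
def model(p,img,f,ox,oy,cx,cy,yaw,h,mag=None,off=(0,0)):
    c,s=np.cos(yaw),np.sin(yaw)
    I=cv2.resize(img,None,fx=f,fy=f,interpolation=2)
    def L(pts,col,closed=False):
        q=np.array([(proj(p,(cx+c*x-s*y,cy+s*x+c*y,z))-[ox,oy]+.5)*f-.5+np.array(off)*f for x,y,z in pts])
        cv2.polylines(I,[q.round().astype(int)],closed,col,1)
    L([(a*.046,b*.039,.025) for a,b in((1,1),(1,-1),(-1,-1),(-1,1))],(0,255,0),True)
    th=np.radians(np.arange(0,361,5)); tb=np.radians(np.arange(-80,81,5)); tf=np.radians(np.arange(80,281,5))
    L([(.0325*np.cos(a),.0325*np.sin(a),.098) for a in th],(255,255,0))
    zl=.135+h
    L([(.0295*np.cos(a),.0295*np.sin(a),zl+.003) for a in tb],(0,255,255))
    L([(.0295*np.cos(a),.0295*np.sin(a),zl-.012) for a in tf],(255,0,255))
    y=np.sqrt(.0295**2-.015**2); L([(.015,-y,zl+.003),(.015,y,zl+.003)],(0,0,255))
    if mag is not None:
        for dz in(-.005,.005):
            q=np.array([(proj(p,(mag[0]+.025*np.cos(a),mag[1]+.025*np.sin(a),mag[2]+dz))-[ox,oy]+.5)*f-.5+np.array(off)*f for a in th]); cv2.polylines(I,[q.round().astype(int)],True,(0,255,0),1)
    return I
E
cat > ov1.py <<'E'
from ov import *
cx,cy,yd,h,ox_,oy_,tx_,ty_=map(float,sys.argv[1:9])
s=cams.snapshot('side');t=cams.snapshot('top'); o=robot.get_obs()
b=cv2.imread('pics/s5.png')[160:270,280:390]
m=np.array(o['tool_pos'])-[0,0,.0133]
A=model(s,b,5,280,160,cx,cy,np.radians(yd),h,m,(ox_,oy_))
b=cv2.imread('pics/t1.png')[170:250,275:355]
B=model(t,b,6,275,170,cx,cy,np.radians(yd),h,None,(tx_,ty_))
cv2.imwrite('pics/'+sys.argv[9]+'a.png',A);cv2.imwrite('pics/'+sys.argv[9]+'b.png',B)
E
python3 ov1.py .5535 .0337 -24.5 .004 0 0 0 0 o1
```

```text
(no output)
```

View pics/o1a.png

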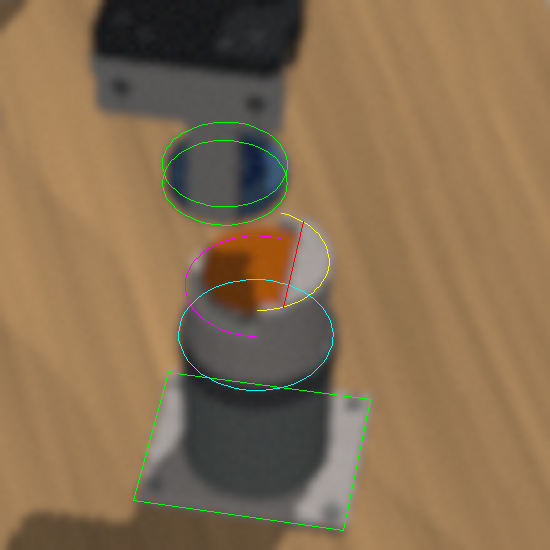

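View pics/o1b.png

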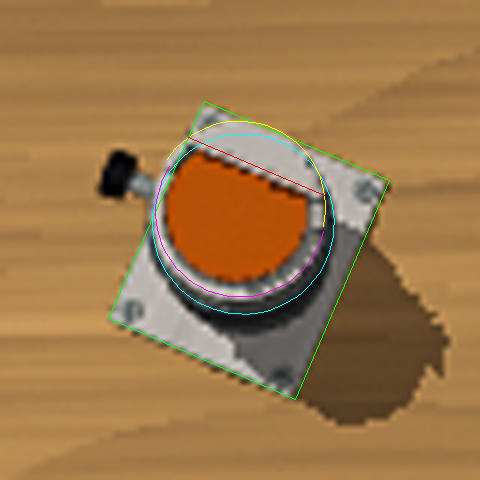

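```bash

python3 -m inch '[{"grip":0.3,"dx":0,"dy":-0.05,"dz":0.6,"rx":0,"ry":0,"rz":0},{"grip":0.3,"dx":0,"dy":0,"dz":0.5,"rx":0,"ry":0,"rz":0},{"grip":0.3,"dx":0,"dy":0,"dz":0.3,"rx":0,"ry":0,"rz":0},{"grip":0.3,"dx":0,"dy":0,"dz":0,"rx":0,"ry":0,"rz":0}]'
python3 -c "
from h import *
to(.5394,.0401,.1533)"
```

```text
time: 8.1
tool_pos: [0.5406, 0.0418, 0.16]
ee_rot: [3.14, 0.0, 2.716]
wrist_force: [0.2, -0.5, -0.5]
width: 0.0488
t 8.1 pos [0.5406 0.0418 0.16  ] rot [3.1403e+00 1.0000e-04 2.7161e+00] F [ 0.15 -0.53 -0.53] w 0.0488
d units [ 0.015 -0.08   0.266] r units [0.015 0.001 0.024]
```

```bash

python3 -m inch '[{"grip":0.3,"dx":0.03,"dy":-0.08,"dz":0.1,"rx":0,"ry":0,"rz":0},{"grip":0.3,"dx":0,"dy":0,"dz":0.08,"rx":0,"ry":0,"rz":0},{"grip":0.3,"dx":0,"dy":0,"dz":0.08,"rx":0,"ry":0,"rz":0}]'
python3 -c "
from h import *
to(.5394,.0401,.1533)"
python3 -m inch '[{"grip":0.3,"dx":0,"dy":0,"dz":0.08,"rx":0,"ry":0,"rz":0},{"grip":0.3,"dx":0,"dy":0,"dz":0.08,"rx":0,"ry":0,"rz":0}]'
python3 -c "
from h import *
to(.5394,.0401,.1533)"
```

```text
time: 8.48
tool_pos: [0.5395, 0.0401, 0.1539]
ee_rot: [3.14, 0.002, 2.716]
wrist_force: [-0.3, 0.6, -0.2]
width: 0.0487
t 8.47 pos [0.5395 0.0401 0.1539] rot [3.1396e+00 1.7000e-03 2.7160e+00] F [-0.33  0.61 -0.24] w 0.0487
d units [ 0.003 -0.001  0.024] r units [0.022 0.019 0.023]
time: 8.72
tool_pos: [0.5403, 0.04, 0.1517]
ee_rot: [3.139, 0.005, 2.716]
wrist_force: [-0.8, 0.2, 3.8]
width: 0.0489
t 8.72 pos [0.5403 0.04   0.1517] rot [3.1386 0.0045 2.7159] F [-0.84  0.23  3.8 ] w 0.0489
d units [ 0.033 -0.01  -0.062] r units [0.034 0.052 0.022]
```

```bash

for i in 1; do python3 -m inch '[{"grip":0.3,"dx":0.03,"dy":0,"dz":0.08,"rx":0,"ry":0.05,"rz":0}]'; done
python3 -m inch '[{"grip":0.3,"dx":0,"dy":0,"dz":0.08,"rx":0,"ry":0,"rz":0}]'
python3 -m inch '[{"grip":0.3,"dx":0,"dy":0,"dz":0.08,"rx":0,"ry":0,"rz":0}]'
python3 -c "
from h import *
to(.5394,.0401,.1533)"
```

```text
time: 8.85
tool_pos: [0.5402, 0.04, 0.1506]
ee_rot: [3.138, 0.002, 2.716]
wrist_force: [-0.3, -1.1, 4.1]
width: 0.049
time: 8.98
tool_pos: [0.5405, 0.04, 0.1491]
ee_rot: [3.138, 0.003, 2.716]
wrist_force: [-0.2, 0.0, 4.7]
width: 0.0487
time: 9.1
tool_pos: [0.5405, 0.04, 0.1473]
ee_rot: [3.138, 0.003, 2.716]
wrist_force: [-1.4, 0.2, 4.3]
width: 0.0487
t 9.1 pos [0.5405 0.04   0.1473] rot [3.1378 0.0033 2.7157] F [-1.39  0.17  4.33] w 0.0487
d units [ 0.041 -0.014 -0.24 ] r units [0.043 0.037 0.02 ]
```

```bash

python3 -m inch '[{"grip":0.3,"dx":0.04,"dy":0,"dz":0.06,"rx":0.04,"ry":0.03,"rz":0}]'
python3 -m inch '[{"grip":0.3,"dx":0,"dy":0,"dz":0.06,"rx":0,"ry":0,"rz":0}]'
python3 -c "
from h import *
to(.5394,.0401,.1533)
t=snap('side','s6.png')
I=cv2.cvtColor(t['frame'],cv2.COLOR_RGB2BGR)[170:250,290:370]
cv2.imwrite('pics/s6c.png',cv2.resize(I,None,fx=7,fy=7,interpolation=2))"
```

```text
time: 9.22
tool_pos: [0.5402, 0.0404, 0.1461]
ee_rot: [3.141, 0.002, 2.716]
wrist_force: [0.7, -0.7, 4.7]
width: 0.0489
time: 9.35
tool_pos: [0.5402, 0.0404, 0.1446]
ee_rot: [3.141, 0.002, 2.716]
wrist_force: [-0.4, -0.3, 4.0]
width: 0.0484
t 9.35 pos [0.5402 0.0404 0.1446] rot [3.1409e+00 2.1000e-03 2.7157e+00] F [-0.36 -0.34  4.03] w 0.0484
d units [ 0.022 -0.024 -0.349] r units [0.008 0.024 0.02 ]
```

View pics/s6c.png

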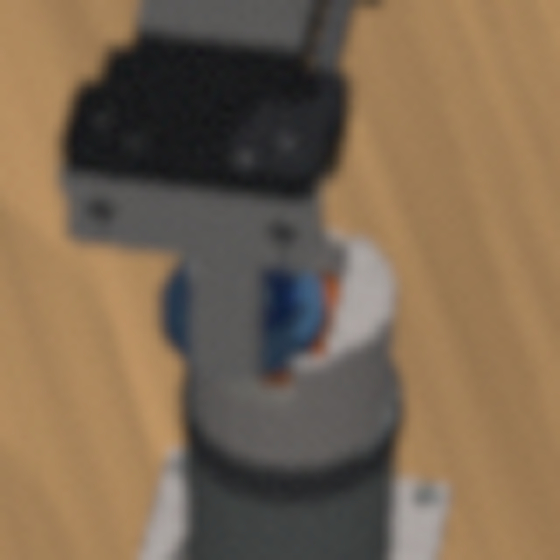

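```bash

python3 -m inch '[{"grip":0.3,"dx":0,"dy":0,"dz":0.06,"rx":0,"ry":0,"rz":0}]'
python3 -m inch '[{"grip":0.3,"dx":0,"dy":0,"dz":0.06,"rx":0,"ry":0,"rz":0}]'
python3 -c "
from h import *
to(.5394,.0401,.1533)"
```

```text
time: 9.52
tool_pos: [0.5403, 0.0404, 0.1444]
ee_rot: [3.141, 0.003, 2.716]
wrist_force: [-2.7, -0.1, 12.7]
width: 0.0489
time: 9.65
tool_pos: [0.5406, 0.0405, 0.1445]
ee_rot: [3.14, 0.004, 2.716]
wrist_force: [-1.5, -0.1, 9.8]
width: 0.049
t 9.65 pos [0.5406 0.0405 0.1445] rot [3.14   0.0045 2.7159] F [-1.5  -0.11  9.84] w 0.049
d units [ 0.038 -0.033 -0.353] r units [0.018 0.051 0.022]
```

The sill was felt at TCP z 0.1445, so the lip underside is at about 0.138. Ease up slightly and slide back toward the lip.

```bash

python3 -m inch '[{"grip":0.3,"dx":-0.06,"dy":-0.02,"dz":-0.03,"rx":0,"ry":0.04,"rz":0}]'
python3 -m inch '[{"grip":0.3,"dx":-0.1,"dy":0,"dz":0,"rx":0,"ry":0,"rz":0}]'
python3 -m inch '[{"grip":0.3,"dx":-0.1,"dy":0,"dz":0,"rx":0,"ry":0,"rz":0}]'
cat >> h.py <<'E'
def disp(cx=.5535,cy=.0337,y=-24.5):
    o=robot.get_obs(); d=np.array(o['tool_pos'][:2])-[cx,cy]; c,s=np.cos(np.radians(y)),np.sin(np.radians(y))
    print('disp xy mm',np.round([1e3*(c*d[0]+s*d[1]),1e3*(-s*d[0]+c*d[1])],2),'z',np.round(o['tool_pos'][2],4))
E
python3 -c "
from h import *
to(.5394,.0401,.145); disp()"
```

```text
time: 9.78
tool_pos: [0.5417, 0.0397, 0.1456]
ee_rot: [3.139, 0.001, 2.716]
wrist_force: [-0.5, 0.7, 2.8]
width: 0.0489
time: 9.9
tool_pos: [0.5439, 0.0388, 0.1456]
ee_rot: [3.139, 0.001, 2.716]
wrist_force: [-0.4, -0.0, 4.1]
width: 0.049
time: 10.02
tool_pos: [0.5462, 0.0378, 0.1454]
ee_rot: [3.139, -0.0, 2.716]
wrist_force: [-1.5, -0.3, 4.5]
width: 0.0489
t 10.03 pos [0.5462 0.0378 0.1454] rot [ 3.1394e+00 -1.0000e-04  2.7164e+00] F [-1.48 -0.25  4.5 ] w 0.0489
d units [ 0.285 -0.028  0.015] r units [ 0.025 -0.001  0.028]
disp xy mm [-8.37  0.68] z 0.1454
```

```bash

python3 -m inch '[{"grip":0.3,"dx":-0.08,"dy":-0.01,"dz":0,"rx":0,"ry":0,"rz":0}]'
python3 -m inch '[{"grip":0.3,"dx":-0.07,"dy":0,"dz":0,"rx":0,"ry":0,"rz":0}]'
python3 -c "
from h import *
to(.5394,.0401,.145); disp()
t=snap('side','s7.png')
I=cv2.cvtColor(t['frame'],cv2.COLOR_RGB2BGR)[170:250,290:370]
cv2.imwrite('pics/s7c.png',cv2.resize(I,None,fx=7,fy=7,interpolation=2))"
```

```text
time: 10.15
tool_pos: [0.5479, 0.0368, 0.1451]
ee_rot: [3.139, -0.001, 2.716]
wrist_force: [-2.2, 0.9, 4.5]
width: 0.0488
time: 10.28
tool_pos: [0.5482, 0.0367, 0.1448]
ee_rot: [3.14, -0.005, 2.717]
wrist_force: [-4.9, 1.6, 6.4]
width: 0.0489
t 10.28 pos [0.5482 0.0367 0.1448] rot [ 3.1396 -0.0048  2.717 ] F [-4.9   1.59  6.39] w 0.0489
d units [ 0.379 -0.022 -0.004] r units [ 0.023 -0.055  0.034]
disp xy mm [-6.02  0.55] z 0.1448
```

View pics/s7c.png

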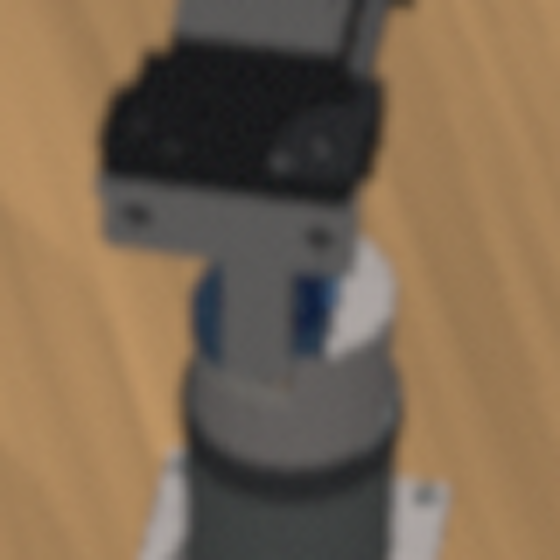

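Fingers met the ends of the back wall with the magnet well under the lip: no orange gap is left at about (337,205). Release it.

```bash

python3 -m inch '[{"grip":0.3,"dx":0.01,"dy":0,"dz":-0.04,"rx":0,"ry":0.05,"rz":0},{"grip":0.75,"dx":0,"dy":0,"dz":-0.02,"rx":0,"ry":0,"rz":0},{"grip":0.75,"dx":0,"dy":0,"dz":0,"rx":0,"ry":0,"rz":0},{"grip":0.75,"dx":0,"dy":0,"dz":0,"rx":0,"ry":0,"rz":0}]'
python3 -m inch '[{"grip":0.75,"dx":0,"dy":0,"dz":-0.8,"rx":0,"ry":0,"rz":0},{"grip":0.75,"dx":0.6,"dy":0,"dz":-0.8,"rx":0,"ry":0,"rz":0},{"grip":0,"dx":1,"dy":0,"dz":0,"rx":0,"ry":0,"rz":0},{"grip":0,"dx":0.6,"dy":0,"dz":0,"rx":0,"ry":0,"rz":0},{"grip":0,"dx":0,"dy":0,"dz":0,"rx":0,"ry":0,"rz":0}]'
python3 -c "
from h import *
to(.5535-.91*.055,.0337+.415*.055,.149); disp()
t=snap('side','s8.png')
I=cv2.cvtColor(t['frame'],cv2.COLOR_RGB2BGR)[170:250,290:370]
cv2.imwrite('pics/s8c.png',cv2.resize(I,None,fx=7,fy=7,interpolation=2))"
```

```text
time: 10.82
tool_pos: [0.5472, 0.0365, 0.1432]
ee_rot: [3.142, -0.013, 2.717]
wrist_force: [-0.3, 0.0, 0.0]
width: 0.0705
time: 11.45
tool_pos: [0.4959, 0.0591, 0.1826]
ee_rot: [-3.14, -0.016, 2.716]
wrist_force: [1.2, 0.0, -0.1]
width: 0.0441
t 11.45 pos [0.4959 0.0591 0.1826] rot [-3.14   -0.0162  2.7159] F [ 1.23  0.04 -0.11] w 0.0441
d units [-0.341  0.033  1.339] r units [-0.018 -0.185  0.022]
disp xy mm [-62.98  -0.78] z 0.1826
```

View pics/s8c.png

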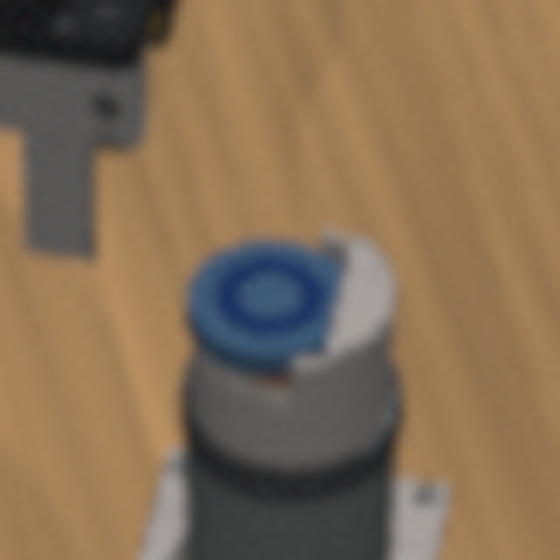

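The first magnet is flat, held under the lip and centred near pixel (328,213), but not fully home. Push its front rim with the closed fingers.

```bash

python3 -m inch '[{"grip":0,"dx":0,"dy":0.03,"dz":0.6,"rx":0,"ry":-0.18,"rz":0},{"grip":0,"dx":0,"dy":0,"dz":0.6,"rx":0,"ry":0,"rz":0},{"grip":0,"dx":0,"dy":0,"dz":0.25,"rx":0,"ry":0,"rz":0},{"grip":0,"dx":0,"dy":0,"dz":0,"rx":0,"ry":0,"rz":0}]'
python3 -c "
from h import *
to(.5535-.91*.043,.0337+.415*.043,.1455); disp()"
```

```text
time: 12.0
tool_pos: [0.4977, 0.0586, 0.1436]
ee_rot: [-3.139, -0.001, 2.714]
wrist_force: [0.7, 0.3, 0.8]
width: 0.0015
t 12.0 pos [0.4977 0.0586 0.1436] rot [-3.1390e+00 -8.0000e-04  2.7144e+00] F [0.7  0.3  0.75] w 0.0015
d units [-0.722  0.02  -0.075] r units [-0.03  -0.009  0.004]
disp xy mm [-61.05  -0.49] z 0.1436
```

```bash

python3 -m inch '[{"grip":0,"dx":-0.35,"dy":0.02,"dz":-0.06,"rx":0,"ry":0,"rz":0},{"grip":0,"dx":-0.35,"dy":0,"dz":0,"rx":0,"ry":0,"rz":0},{"grip":0,"dx":0,"dy":0,"dz":0,"rx":0,"ry":0,"rz":0}]'
python3 -c "
from h import *
to(.5535-.91*.0335,.0337+.415*.0335,.1455); disp()"
```

```text
time: 12.38
tool_pos: [0.5162, 0.051, 0.1463]
ee_rot: [-3.14, 0.001, 2.714]
wrist_force: [-0.1, 0.4, -0.4]
width: 0.0004
t 12.38 pos [0.5162 0.051  0.1463] rot [-3.1398e+00  1.2000e-03  2.7140e+00] F [-0.05  0.36 -0.44] w 0.0004
d units [-0.305 -0.012  0.033] r units [-0.02   0.014 -0.   ]
disp xy mm [-41.13   0.3 ] z 0.1463
```

```bash

for k in 1; do python3 -m inch '[{"grip":0,"dx":-0.12,"dy":0,"dz":0.02,"rx":0,"ry":0,"rz":0}]'; done
python3 -m inch '[{"grip":0,"dx":-0.1,"dy":0,"dz":0,"rx":0,"ry":0,"rz":0}]'
python3 -c "
from h import *
to(.5535-.91*.0335,.0337+.415*.0335,.1455); disp()"
```

```text
time: 12.5
tool_pos: [0.5188, 0.0499, 0.146]
ee_rot: [-3.14, 0.0, 2.714]
wrist_force: [-2.3, 0.6, 0.9]
width: 0.0007
time: 12.62
tool_pos: [0.5209, 0.049, 0.146]
ee_rot: [-3.14, -0.001, 2.714]
wrist_force: [-2.0, 1.1, 1.1]
width: 0.0002
t 12.62 pos [0.5209 0.049  0.146 ] rot [-3.1399e+00 -5.0000e-04  2.7141e+00] F [-2.03  1.06  1.07] w 0.0002
d units [-0.101 -0.014  0.019] r units [-0.019 -0.006  0.002]
disp xy mm [-36.02   0.36] z 0.146
```

Pushing at about 2 N. Continue until the back wall stops it.

```bash

python3 -m inch '[{"grip":0,"dx":-0.08,"dy":0,"dz":0,"rx":0,"ry":0,"rz":0}]'
python3 -m inch '[{"grip":0,"dx":-0.06,"dy":0,"dz":0,"rx":0,"ry":0,"rz":0}]'
python3 -m inch '[{"grip":0,"dx":-0.06,"dy":0,"dz":0,"rx":0,"ry":0,"rz":0}]'
python3 -c "
from h import *
to(.5535-.91*.0335,.0337+.415*.0335,.1455); disp()"
```

```text
time: 12.75
tool_pos: [0.5224, 0.0485, 0.1459]
ee_rot: [-3.14, -0.002, 2.714]
wrist_force: [-2.9, 2.1, 1.3]
width: 0.0004
time: 12.88
tool_pos: [0.5231, 0.0486, 0.1459]
ee_rot: [-3.141, -0.004, 2.715]
wrist_force: [-4.8, 4.2, 1.8]
width: 0.0004
time: 13.0
tool_pos: [0.5234, 0.0487, 0.1459]
ee_rot: [-3.141, -0.007, 2.715]
wrist_force: [-5.5, 3.8, 2.6]
width: 0.0005
t 13.0 pos [0.5234 0.0487 0.1459] rot [-3.1413 -0.007   2.7154] F [-5.52  3.82  2.62] w 0.0005
d units [-0.004 -0.048  0.015] r units [-0.004 -0.08   0.016]
disp xy mm [-33.61   1.22] z 0.1459
```

```bash

python3 -m inch '[{"grip":0,"dx":0.3,"dy":0,"dz":0,"rx":0,"ry":0.08,"rz":0},{"grip":0,"dx":0.8,"dy":0,"dz":-0.3,"rx":0,"ry":0,"rz":0},{"grip":0.9,"dx":0.5,"dy":0,"dz":-1,"rx":0,"ry":0,"rz":0}]'
python3 -c "
from h import *
to(.589,-.2778,.19)
t=snap('side','s9.png')
I=cv2.cvtColor(t['frame'],cv2.COLOR_RGB2BGR)[170:250,290:370]
cv2.imwrite('pics/s9c.png',cv2.resize(I,None,fx=7,fy=7,interpolation=2))"
```

```text
time: 13.38
tool_pos: [0.487, 0.0639, 0.1771]
ee_rot: [-3.138, -0.013, 2.714]
wrist_force: [-0.0, 0.1, 1.2]
width: 0.0072
t 13.38 pos [0.487  0.0639 0.1771] rot [-3.138  -0.0132  2.7138] F [-0.02  0.08  1.2 ] w 0.0072
d units [ -9.375 -10.748  -0.603] r units [-0.041 -0.152 -0.001]
```

View pics/s9c.png

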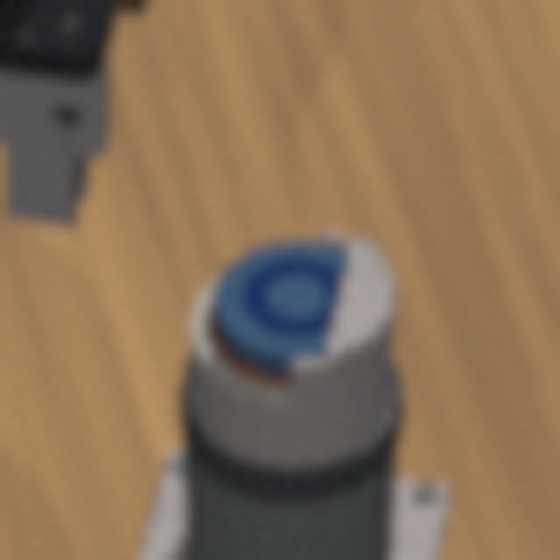

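```bash

python3 -m inch '[{"grip":1,"dx":0,"dy":-1,"dz":-0.6,"rx":0,"ry":0.15,"rz":0},{"grip":1,"dx":-0.5,"dy":-1,"dz":0,"rx":0,"ry":0,"rz":0},{"grip":1,"dx":-1,"dy":-1,"dz":0,"rx":0,"ry":0,"rz":0},{"grip":1,"dx":-1,"dy":-1,"dz":0,"rx":0,"ry":0,"rz":0},{"grip":1,"dx":-1,"dy":-1,"dz":0,"rx":0,"ry":0,"rz":0},{"grip":1,"dx":-1,"dy":-1,"dz":0,"rx":0,"ry":0,"rz":0},{"grip":1,"dx":-1,"dy":-1,"dz":0,"rx":0,"ry":0,"rz":0},{"grip":1,"dx":-1,"dy":-1,"dz":0.6,"rx":0,"ry":0,"rz":0},{"grip":1,"dx":-0.8,"dy":-1,"dz":0.8,"rx":0,"ry":0,"rz":0}]'
python3 -c "
from h import *
to(.5885,-.277,.0365)"
```

```text
time: 14.55
tool_pos: [0.5704, -0.2286, 0.164]
ee_rot: [-3.139, 0.008, 2.717]
wrist_force: [-0.2, 0.3, -0.5]
width: 0.0943
t 14.55 pos [ 0.5704 -0.2286  0.164 ] rot [-3.1386  0.0078  2.7173] F [-0.16  0.26 -0.53] w 0.0943
d units [-1.418 -1.453  5.117] r units [-0.034  0.089  0.038]
```

```bash

python3 -m inch '[{"grip":1,"dx":-0.6,"dy":-0.6,"dz":0.8,"rx":0,"ry":0.08,"rz":0.04},{"grip":1,"dx":-0.5,"dy":-0.5,"dz":0.8,"rx":0,"ry":0,"rz":0},{"grip":1,"dx":0,"dy":0,"dz":0.8,"rx":0,"ry":0,"rz":0},{"grip":1,"dx":0,"dy":0,"dz":0.7,"rx":0,"ry":0,"rz":0},{"grip":1,"dx":0,"dy":0,"dz":0,"rx":0,"ry":0,"rz":0}]'
python3 -c "
from h import *
to(.5885,-.277,.0365)
t=snap('side','s10.png')
I=cv2.cvtColor(t['frame'],cv2.COLOR_RGB2BGR)[310:420,330:440]
cv2.imwrite('pics/s10c.png',cv2.resize(I,None,fx=5,fy=5,interpolation=2))
"
```

```text
time: 15.18
tool_pos: [0.5849, -0.2727, 0.0797]
ee_rot: [-3.134, 0.003, 2.709]
wrist_force: [-0.5, 0.5, 0.1]
width: 0.0941
t 15.18 pos [ 0.5849 -0.2727  0.0797] rot [-3.1342e+00  2.8000e-03  2.7088e+00] F [-0.47  0.48  0.14] w 0.0941
d units [-0.199 -0.083  1.73 ] r units [-0.085  0.032 -0.06 ]
```

View pics/s10c.png

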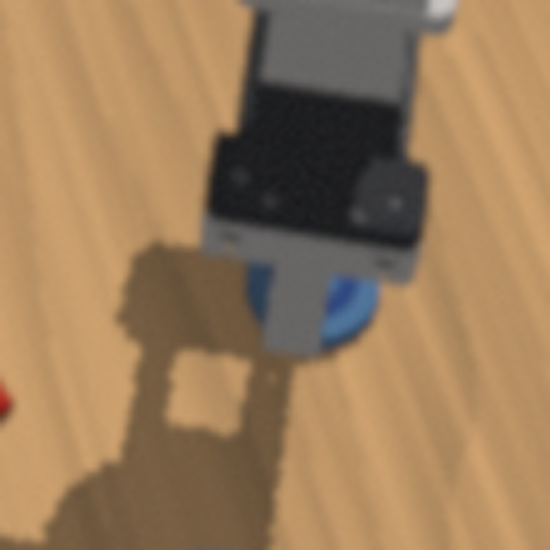

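```bash

python3 -m inch '[{"grip":1,"dx":-0.2,"dy":-0.08,"dz":0.6,"rx":-0.08,"ry":0.03,"rz":-0.06},{"grip":1,"dx":0,"dy":0,"dz":0.6,"rx":0,"ry":0,"rz":0},{"grip":1,"dx":0,"dy":0,"dz":0.3,"rx":0,"ry":0,"rz":0},{"grip":1,"dx":0,"dy":0,"dz":0,"rx":0,"ry":0,"rz":0}]'
python3 -c "
from h import *
to(.5885,-.277,.036)
t=snap('side','s11.png')
I=cv2.cvtColor(t['frame'],cv2.COLOR_RGB2BGR)[330:410,350:430]
cv2.imwrite('pics/s11c.png',cv2.resize(I,None,fx=7,fy=7,interpolation=2))
"
```

```text
time: 15.72
tool_pos: [0.5909, -0.2776, 0.0433]
ee_rot: [-3.141, 0.006, 2.715]
wrist_force: [-0.5, 0.2, -0.9]
width: 0.094
t 15.72 pos [ 0.5909 -0.2776  0.0433] rot [-3.1408  0.0064  2.7153] F [-0.5   0.21 -0.87] w 0.094
d units [ 0.099 -0.018  0.291] r units [-0.009  0.074  0.015]
```

View pics/s11c.png

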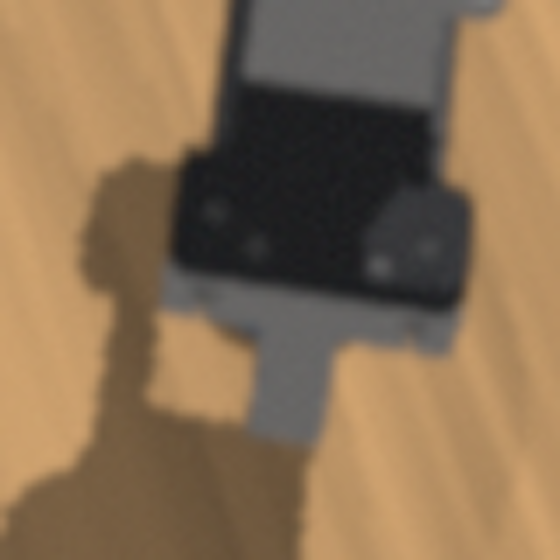

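```bash

python3 -m inch '[{"grip":1,"dx":0.09,"dy":0,"dz":0.25,"rx":0,"ry":0.07,"rz":0},{"grip":1,"dx":0,"dy":0,"dz":0,"rx":0,"ry":0,"rz":0}]'
python3 -c "
from h import *
to(.5885,-.277,.037)"
```

```text
time: 16.02
tool_pos: [0.5894, -0.2768, 0.0379]
ee_rot: [-3.141, 0.002, 2.715]
wrist_force: [0.6, -0.2, -0.9]
width: 0.0941
t 16.02 pos [ 0.5894 -0.2768  0.0379] rot [-3.1406e+00  2.0000e-03  2.7155e+00] F [ 0.57 -0.2  -0.91] w 0.0941
d units [ 0.029 -0.02   0.036] r units [-0.011  0.022  0.017]
```

```bash

python3 -m inch '[{"grip":0.3,"dx":0,"dy":0,"dz":0.06,"rx":0,"ry":0.02,"rz":0},{"grip":0.3,"dx":0,"dy":0,"dz":0,"rx":0,"ry":0,"rz":0},{"grip":0.3,"dx":0,"dy":0,"dz":0,"rx":0,"ry":0,"rz":0},{"grip":0.3,"dx":0,"dy":0,"dz":0,"rx":0,"ry":0,"rz":0},{"grip":0.3,"dx":0,"dy":0,"dz":0,"rx":0,"ry":0,"rz":0},{"grip":0.3,"dx":0,"dy":0,"dz":0,"rx":0,"ry":0,"rz":0}]'
python3 -c "
from h import *
to(.5885,-.277,.037)
t=snap('side','s12.png')
I=cv2.cvtColor(t['frame'],cv2.COLOR_RGB2BGR)[330:410,350:430]
cv2.imwrite('pics/s12c.png',cv2.resize(I,None,fx=7,fy=7,interpolation=2))
"
```

```text
time: 16.77
tool_pos: [0.5899, -0.2771, 0.0373]
ee_rot: [-3.141, 0.002, 2.716]
wrist_force: [-0.2, 1.3, 0.5]
width: 0.0491
t 16.77 pos [ 0.5899 -0.2771  0.0373] rot [-3.1405e+00  2.0000e-03  2.7156e+00] F [-0.18  1.3   0.53] w 0.0491
d units [ 0.054 -0.02   0.014] r units [-0.012  0.023  0.018]
```

View pics/s12c.png

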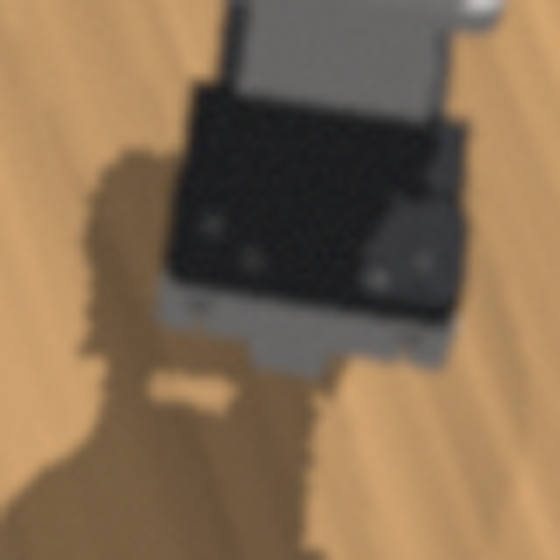

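```bash

python3 -m inch '[{"grip":0.3,"dx":0,"dy":0,"dz":-0.6,"rx":0,"ry":0,"rz":0},{"grip":0.3,"dx":0,"dy":0.2,"dz":-1,"rx":0,"ry":0,"rz":0},{"grip":0.3,"dx":0.4,"dy":0.8,"dz":-1,"rx":0,"ry":0,"rz":0},{"grip":0.3,"dx":0.7,"dy":1,"dz":-1,"rx":0,"ry":0,"rz":0},{"grip":0.3,"dx":0.7,"dy":1,"dz":-1,"rx":0,"ry":0,"rz":0},{"grip":0.3,"dx":0.7,"dy":1,"dz":-1,"rx":0,"ry":0,"rz":0},{"grip":0.3,"dx":0.7,"dy":1,"dz":-0.8,"rx":0,"ry":0,"rz":0},{"grip":0.3,"dx":0.7,"dy":1,"dz":-0.3,"rx":0,"ry":0,"rz":0},{"grip":0.3,"dx":0.7,"dy":1,"dz":0,"rx":0,"ry":0,"rz":0},{"grip":0.3,"dx":0.7,"dy":1,"dz":0,"rx":0,"ry":0,"rz":0}]'
python3 -c "
from h import *
to(.5389,.0403,.195)"
```

```text
time: 18.08
tool_pos: [0.5519, -0.0352, 0.2206]
ee_rot: [3.14, 0.013, 2.711]
wrist_force: [0.0, 0.4, -0.5]
width: 0.0491
t 18.07 pos [ 0.5519 -0.0352  0.2206] rot [3.1398 0.0134 2.7109] F [ 0.01  0.4  -0.48] w 0.0491
d units [1.747 2.526 1.006] r units [ 0.02   0.154 -0.035]
```

```bash

python3 -m inch '[{"grip":0.3,"dx":0.6,"dy":0.9,"dz":0.2,"rx":0.02,"ry":0.15,"rz":-0.03},{"grip":0.3,"dx":0.6,"dy":0.9,"dz":0.3,"rx":0,"ry":0,"rz":0},{"grip":0.3,"dx":0.2,"dy":0.3,"dz":0.3,"rx":0,"ry":0,"rz":0},{"grip":0.3,"dx":0,"dy":0,"dz":0,"rx":0,"ry":0,"rz":0}]'
python3 -c "
from h import *
to(.5389,.0403,.17)
t=snap('side','s13.png')
I=cv2.cvtColor(t['frame'],cv2.COLOR_RGB2BGR)[160:270,280:390]
cv2.imwrite('pics/s13c.png',cv2.resize(I,None,fx=5,fy=5,interpolation=2))
from ov import *
o=robot.get_obs()
cv2.imwrite('pics/s13o.png',model(t,I,5,280,160,.5535,.0337,np.radians(-24.5),.0032,np.array(o['tool_pos'])-[0,0,.0123]))
"
```

```text
time: 18.58
tool_pos: [0.5417, 0.0303, 0.2049]
ee_rot: [3.14, 0.007, 2.717]
wrist_force: [-0.1, 0.6, -0.4]
width: 0.0489
t 18.57 pos [0.5417 0.0303 0.2049] rot [3.1398 0.0067 2.7167] F [-0.06  0.63 -0.41] w 0.0489
d units [0.276 0.315 1.396] r units [0.02  0.077 0.031]
```

View pics/s13o.png

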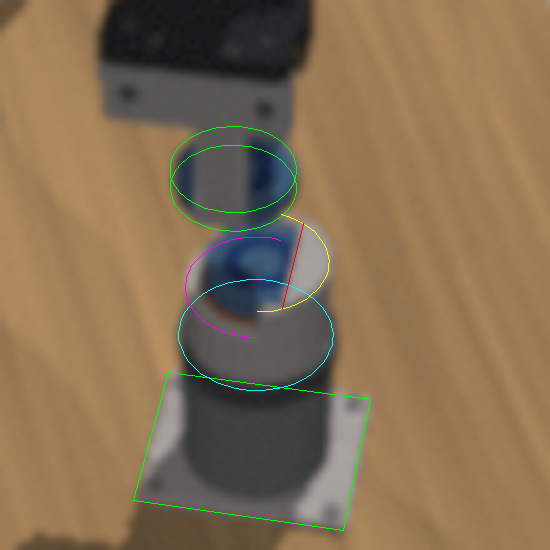

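```bash

python3 -m inch '[{"grip":0.3,"dx":0.25,"dy":0.3,"dz":0.4,"rx":0,"ry":0.07,"rz":0.03},{"grip":0.3,"dx":0,"dy":0,"dz":0.5,"rx":0,"ry":0,"rz":0},{"grip":0.3,"dx":0,"dy":0,"dz":0.5,"rx":0,"ry":0,"rz":0},{"grip":0.3,"dx":0,"dy":0,"dz":0.1,"rx":0,"ry":0,"rz":0}]'
python3 -c "
from h import *
to(.5389,.0403,.1555);disp()"
```

```text
time: 19.12
tool_pos: [0.5397, 0.0376, 0.165]
ee_rot: [3.14, 0.001, 2.71]
wrist_force: [-0.0, -0.2, -1.7]
width: 0.0489
t 19.12 pos [0.5397 0.0376 0.165 ] rot [3.1405e+00 8.0000e-04 2.7100e+00] F [-0.03 -0.15 -1.68] w 0.0489
d units [0.073 0.083 0.382] r units [ 0.013  0.009 -0.046]
disp xy mm [-14.22  -2.14] z 0.165
```

```bash

python3 -m inch '[{"grip":0.3,"dx":0.07,"dy":0.09,"dz":0.15,"rx":0,"ry":0,"rz":-0.04},{"grip":0.3,"dx":0,"dy":0,"dz":0.1,"rx":0,"ry":0,"rz":0},{"grip":0.3,"dx":0,"dy":0,"dz":0,"rx":0,"ry":0,"rz":0}]'
python3 -c "
from h import *
to(.5389,.0403,.1555);disp()"
```

```text
time: 19.5
tool_pos: [0.5391, 0.0403, 0.1582]
ee_rot: [3.141, 0.001, 2.713]
wrist_force: [-0.4, -0.6, -0.1]
width: 0.0486
t 19.5 pos [0.5391 0.0403 0.1582] rot [3.1406e+00 7.0000e-04 2.7133e+00] F [-0.43 -0.6  -0.14] w 0.0486
d units [ 0.006 -0.005  0.109] r units [ 0.012  0.008 -0.008]
disp xy mm [-15.88   0.07] z 0.1582
```

```bash

python3 -m inch '[{"grip":0.3,"dx":0,"dy":0,"dz":0.08,"rx":0,"ry":0,"rz":0}]'
python3 -m inch '[{"grip":0.3,"dx":0,"dy":0,"dz":0.08,"rx":0,"ry":0,"rz":0}]'
python3 -m inch '[{"grip":0.3,"dx":0,"dy":0,"dz":0.08,"rx":0,"ry":0,"rz":0}]'
python3 -m inch '[{"grip":0.3,"dx":0,"dy":0,"dz":0.08,"rx":0,"ry":0,"rz":0}]'
python3 -c "
from h import *
to(.5389,.0403,.1435);disp()"
```

```text
time: 19.62
tool_pos: [0.5394, 0.0404, 0.1567]
ee_rot: [3.14, 0.002, 2.713]
wrist_force: [-0.5, 0.1, -0.7]
width: 0.0491
time: 19.75
tool_pos: [0.5396, 0.0404, 0.1553]
ee_rot: [3.14, 0.003, 2.713]
wrist_force: [-0.2, 0.4, 3.4]
width: 0.049
time: 19.88
tool_pos: [0.5401, 0.0403, 0.1544]
ee_rot: [3.139, 0.004, 2.713]
wrist_force: [-1.2, 0.2, 3.8]
width: 0.0487
time: 20.0
tool_pos: [0.5405, 0.0403, 0.1533]
ee_rot: [3.139, 0.006, 2.713]
wrist_force: [-1.5, 0.1, 3.7]
width: 0.0488
t 20.0 pos [0.5405 0.0403 0.1533] rot [3.1388 0.0058 2.7134] F [-1.53  0.08  3.68] w 0.0488
d units [ 0.061 -0.026  0.391] r units [ 0.032  0.067 -0.007]
disp xy mm [-14.55   0.57] z 0.1533
```

Contact came at the predicted height of about 0.1555. Press on down to the sill, correcting the drift.

```bash

python3 -m inch '[{"grip":0.3,"dx":0.06,"dy":-0.02,"dz":0.08,"rx":0.02,"ry":0.07,"rz":0}]'
python3 -m inch '[{"grip":0.3,"dx":0.02,"dy":0,"dz":0.08,"rx":0,"ry":0.02,"rz":0}]'
python3 -m inch '[{"grip":0.3,"dx":0.02,"dy":0,"dz":0.08,"rx":0,"ry":0.02,"rz":0}]'
python3 -m inch '[{"grip":0.3,"dx":0.02,"dy":0,"dz":0.08,"rx":0,"ry":0.02,"rz":0}]'
python3 -c "
from h import *
to(.5389,.0403,.1435);disp()"
```

```text
time: 20.12
tool_pos: [0.5398, 0.0404, 0.1521]
ee_rot: [3.139, 0.002, 2.713]
wrist_force: [1.2, -0.1, 4.0]
width: 0.049
time: 20.25
tool_pos: [0.5398, 0.0404, 0.1504]
ee_rot: [3.139, 0.002, 2.713]
wrist_force: [0.9, -0.8, 4.7]
width: 0.0492
time: 20.38
tool_pos: [0.5397, 0.0404, 0.1487]
ee_rot: [3.139, 0.001, 2.713]
wrist_force: [0.9, -1.3, 4.1]
width: 0.0491
time: 20.5
tool_pos: [0.5395, 0.0406, 0.1468]
ee_rot: [3.139, -0.0, 2.713]
wrist_force: [0.4, -0.9, 4.6]
width: 0.0491
t 20.5 pos [0.5395 0.0406 0.1468] rot [ 3.1389 -0.      2.7131] F [ 0.39 -0.89  4.65] w 0.0491
d units [ 0.018 -0.02   0.132] r units [ 0.03  -0.001 -0.01 ]
disp xy mm [-15.58   0.44] z 0.1468
```

```bash

python3 -m inch '[{"grip":0.3,"dx":0.01,"dy":-0.02,"dz":0.06,"rx":0.02,"ry":0,"rz":0}]'
python3 -m inch '[{"grip":0.3,"dx":0.01,"dy":0,"dz":0.06,"rx":0,"ry":0,"rz":0}]'
python3 -m inch '[{"grip":0.3,"dx":0.01,"dy":0,"dz":0.05,"rx":0,"ry":0,"rz":0}]'
python3 -c "
from h import *
to(.5389,.0403,.1435);disp()
t=snap('side','s14.png')
I=cv2.cvtColor(t['frame'],cv2.COLOR_RGB2BGR)[170:250,290:370]
cv2.imwrite('pics/s14c.png',cv2.resize(I,None,fx=7,fy=7,interpolation=2))"
```

```text
time: 20.62
tool_pos: [0.5393, 0.0405, 0.1453]
ee_rot: [3.14, 0.0, 2.713]
wrist_force: [1.0, 0.4, 5.6]
width: 0.0492
time: 20.75
tool_pos: [0.5393, 0.0405, 0.1439]
ee_rot: [3.14, 0.001, 2.713]
wrist_force: [0.4, -0.9, 4.6]
width: 0.0488
time: 20.88
tool_pos: [0.5393, 0.0405, 0.1435]
ee_rot: [3.14, 0.002, 2.713]
wrist_force: [-0.3, 0.8, 9.8]
width: 0.049
t 20.88 pos [0.5393 0.0405 0.1435] rot [3.1398e+00 1.9000e-03 2.7132e+00] F [-0.29  0.84  9.84] w 0.049
d units [ 0.011 -0.014  0.001] r units [ 0.021  0.022 -0.009]
disp xy mm [-15.76   0.3 ] z 0.1435
```

View pics/s14c.png

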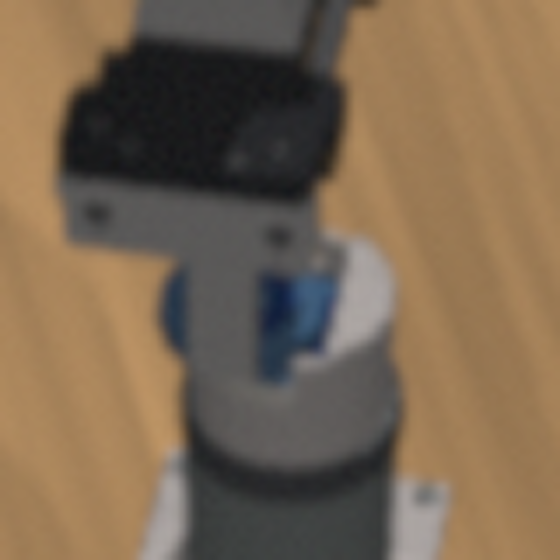

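Sill met at exactly the predicted 0.1435 with about 10 N. Ease up and slide under the lip.

```bash

python3 -m inch '[{"grip":0.3,"dx":-0.06,"dy":-0.01,"dz":-0.03,"rx":0.02,"ry":0.02,"rz":0}]'
python3 -m inch '[{"grip":0.3,"dx":-0.1,"dy":0,"dz":0,"rx":0,"ry":0,"rz":0}]'
python3 -m inch '[{"grip":0.3,"dx":-0.1,"dy":0,"dz":0,"rx":0,"ry":0,"rz":0}]'
python3 -c "
from h import *
to(.5389,.0403,.1443);disp()"
```

```text
time: 21.05
tool_pos: [0.5399, 0.04, 0.1443]
ee_rot: [3.142, -0.001, 2.713]
wrist_force: [-0.5, 1.2, 3.7]
width: 0.0491
time: 21.18
tool_pos: [0.5417, 0.0392, 0.1442]
ee_rot: [3.142, -0.003, 2.714]
wrist_force: [-1.3, 0.0, 4.0]
width: 0.049
time: 21.3
tool_pos: [0.5436, 0.0383, 0.1439]
ee_rot: [-3.141, -0.004, 2.714]
wrist_force: [-0.6, -0.0, 4.0]
width: 0.0491
t 21.3 pos [0.5436 0.0383 0.1439] rot [-3.1414 -0.0039  2.7138] F [-0.58 -0.05  4.01] w 0.0491
d units [ 0.205 -0.007 -0.016] r units [-0.002 -0.045 -0.002]
disp xy mm [-10.89   0.12] z 0.1439
```

```bash

python3 -m inch '[{"grip":0.3,"dx":-0.1,"dy":0,"dz":-0.02,"rx":0,"ry":0.05,"rz":0}]'
python3 -m inch '[{"grip":0.3,"dx":-0.08,"dy":0,"dz":0,"rx":0,"ry":0.02,"rz":0}]'
python3 -m inch '[{"grip":0.3,"dx":-0.06,"dy":0,"dz":0,"rx":0,"ry":0.02,"rz":0}]'
python3 -c "
from h import *
to(.5389,.0403,.1443);disp()"
```

```text
time: 21.42
tool_pos: [0.5457, 0.0373, 0.1441]
ee_rot: [-3.141, -0.009, 2.714]
wrist_force: [-1.7, 0.7, 4.7]
width: 0.0494
time: 21.55
tool_pos: [0.5476, 0.0364, 0.144]
ee_rot: [-3.141, -0.012, 2.714]
wrist_force: [-2.1, 1.4, 6.2]
width: 0.0491
time: 21.68
tool_pos: [0.548, 0.0363, 0.1438]
ee_rot: [-3.141, -0.017, 2.714]
wrist_force: [-5.7, 2.5, 6.7]
width: 0.0489
t 21.68 pos [0.548  0.0363 0.1438] rot [-3.1409 -0.0171  2.7143] F [-5.67  2.51  6.66] w 0.0489
d units [ 0.398 -0.004 -0.015] r units [-0.008 -0.195  0.003]
disp xy mm [-6.09  0.05] z 0.1438
```

```bash

python3 -m inch '[{"grip":0.3,"dx":0.01,"dy":0,"dz":-0.04,"rx":0,"ry":-0.15,"rz":0},{"grip":0.75,"dx":0,"dy":0,"dz":-0.02,"rx":0,"ry":0,"rz":0},{"grip":0.75,"dx":0,"dy":0,"dz":-0.02,"rx":0,"ry":0,"rz":0},{"grip":0.75,"dx":0,"dy":0,"dz":0,"rx":0,"ry":0,"rz":0}]'
python3 -m inch '[{"grip":0.75,"dx":0,"dy":0,"dz":-0.8,"rx":0,"ry":0,"rz":0},{"grip":0.75,"dx":0.6,"dy":0,"dz":-0.8,"rx":0,"ry":0,"rz":0},{"grip":0,"dx":1,"dy":0,"dz":0,"rx":0,"ry":0,"rz":0},{"grip":0,"dx":0.6,"dy":0,"dz":0,"rx":0,"ry":0,"rz":0},{"grip":0,"dx":0,"dy":0,"dz":0,"rx":0,"ry":0,"rz":0}]'
python3 -c "
from h import *
to(.5535-.91*.06,.0337+.415*.06,.1455); disp()
t=snap('side','s15.png')
I=cv2.cvtColor(t['frame'],cv2.COLOR_RGB2BGR)[170:250,290:370]
cv2.imwrite('pics/s15c.png',cv2.resize(I,None,fx=7,fy=7,interpolation=2))"
```

```text
time: 22.18
tool_pos: [0.5468, 0.0359, 0.1425]
ee_rot: [-3.139, -0.008, 2.714]
wrist_force: [-0.4, -1.3, 0.5]
width: 0.0701
time: 22.8
tool_pos: [0.4957, 0.0587, 0.1816]
ee_rot: [-3.137, -0.011, 2.713]
wrist_force: [0.4, -0.9, 0.6]
width: 0.0439
t 22.8 pos [0.4957 0.0587 0.1816] rot [-3.1368 -0.0109  2.7128] F [ 0.39 -0.95  0.59] w 0.0439
d units [-0.135  0.058  1.443] r units [-0.055 -0.125 -0.014]
disp xy mm [-62.99  -1.25] z 0.1816
```

View pics/s15c.png

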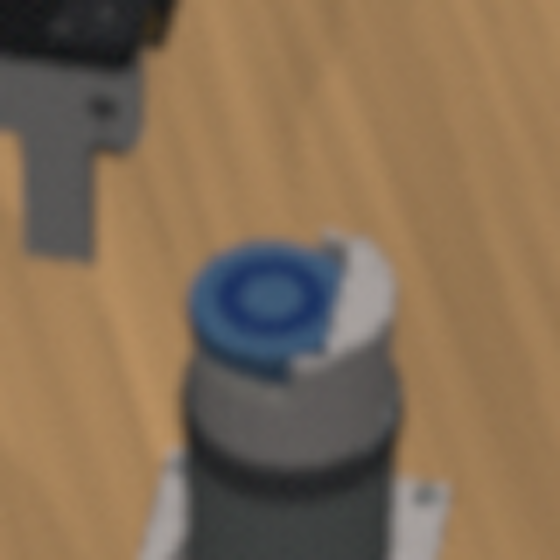

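Same state as before: held under the lip, short of home. Push it home.

```bash

python3 -m inch '[{"grip":0,"dx":0,"dy":0.05,"dz":0.6,"rx":0,"ry":-0.12,"rz":0},{"grip":0,"dx":0,"dy":0,"dz":0.6,"rx":0,"ry":0,"rz":0},{"grip":0,"dx":0,"dy":0,"dz":0.15,"rx":0,"ry":0,"rz":0},{"grip":0,"dx":0,"dy":0,"dz":0,"rx":0,"ry":0,"rz":0}]'
python3 -c "
from h import *
to(.5535-.91*.042,.0337+.415*.042,.146); disp()"
```

```text
time: 23.35
tool_pos: [0.4978, 0.0584, 0.1454]
ee_rot: [-3.136, -0.001, 2.711]
wrist_force: [-0.2, 0.3, -0.6]
width: 0.0015
t 23.35 pos [0.4978 0.0584 0.1454] rot [-3.1357e+00 -7.0000e-04  2.7113e+00] F [-0.16  0.26 -0.62] w 0.0015
d units [-0.758  0.026 -0.025] r units [-0.067 -0.008 -0.031]
disp xy mm [-60.95  -0.58] z 0.1454
```

```bash

python3 -m inch '[{"grip":0,"dx":-0.35,"dy":0.02,"dz":-0.02,"rx":-0.06,"ry":0,"rz":-0.03},{"grip":0,"dx":-0.35,"dy":0,"dz":0,"rx":0,"ry":0,"rz":0},{"grip":0,"dx":0,"dy":0,"dz":0,"rx":0,"ry":0,"rz":0}]'
python3 -m inch '[{"grip":0,"dx":-0.12,"dy":0,"dz":0,"rx":0,"ry":0,"rz":0}]'
python3 -m inch '[{"grip":0,"dx":-0.1,"dy":0,"dz":0,"rx":0,"ry":0,"rz":0}]'
python3 -c "
from h import *
to(.5535-.91*.0335,.0337+.415*.0335,.146); disp()"
```

```text
time: 23.72
tool_pos: [0.5162, 0.0508, 0.147]
ee_rot: [3.141, 0.001, 2.714]
wrist_force: [-0.4, 0.5, 0.4]
width: 0.0007
time: 23.85
tool_pos: [0.5185, 0.0498, 0.147]
ee_rot: [3.141, -0.0, 2.714]
wrist_force: [-2.7, 1.6, -0.3]
width: 0.0003
time: 23.98
tool_pos: [0.5204, 0.0491, 0.147]
ee_rot: [3.141, -0.002, 2.714]
wrist_force: [-0.9, 1.5, 0.5]
width: 0.0003
t 23.98 pos [0.5204 0.0491 0.147 ] rot [ 3.1408e+00 -1.6000e-03  2.7140e+00] F [-0.88  1.53  0.49] w 0.0003
d units [-0.118 -0.011  0.038] r units [ 0.009 -0.019  0.   ]
disp xy mm [-36.45   0.28] z 0.147
```

```bash

python3 -m inch '[{"grip":0,"dx":-0.08,"dy":0,"dz":0.02,"rx":0,"ry":0,"rz":0}]'
python3 -m inch '[{"grip":0,"dx":-0.07,"dy":0,"dz":0,"rx":0,"ry":0,"rz":0}]'
python3 -m inch '[{"grip":0,"dx":-0.06,"dy":0,"dz":0,"rx":0,"ry":0,"rz":0}]'
python3 -m inch '[{"grip":0,"dx":-0.06,"dy":0,"dz":0,"rx":0,"ry":0,"rz":0}]'
python3 -c "
from h import *
disp()"
```

```text
time: 24.1
tool_pos: [0.5222, 0.0486, 0.1465]
ee_rot: [3.14, -0.002, 2.714]
wrist_force: [-2.4, 1.4, 1.1]
width: 0.0004
time: 24.22
tool_pos: [0.5231, 0.0485, 0.1465]
ee_rot: [3.14, -0.004, 2.715]
wrist_force: [-4.9, 3.3, 1.9]
width: 0.0005
time: 24.35
tool_pos: [0.5234, 0.0487, 0.1464]
ee_rot: [3.14, -0.008, 2.715]
wrist_force: [-6.2, 3.3, 3.0]
width: 0.0002
time: 24.48
tool_pos: [0.5236, 0.0488, 0.1464]
ee_rot: [3.139, -0.011, 2.716]
wrist_force: [-4.7, 3.4, 3.1]
width: 0.0007
disp xy mm [-33.53   1.36] z 0.1464
```

```bash

python3 -m inch '[{"grip":0,"dx":0.3,"dy":0,"dz":0,"rx":0,"ry":-0.08,"rz":0},{"grip":0,"dx":0.8,"dy":0,"dz":-0.3,"rx":0,"ry":0,"rz":0},{"grip":0,"dx":0.5,"dy":0,"dz":-1,"rx":0,"ry":0,"rz":0},{"grip":0,"dx":0.5,"dy":1,"dz":-1,"rx":0,"ry":0,"rz":0},{"grip":0,"dx":0.5,"dy":1,"dz":0,"rx":0,"ry":0,"rz":0},{"grip":0,"dx":0.5,"dy":1,"dz":0,"rx":0,"ry":0,"rz":0},{"grip":0,"dx":0.5,"dy":1,"dz":0,"rx":0,"ry":0,"rz":0},{"grip":0,"dx":0.5,"dy":1,"dz":0,"rx":0,"ry":0,"rz":0},{"grip":0,"dx":0.5,"dy":1,"dz":0,"rx":0,"ry":0,"rz":0},{"grip":0,"dx":0,"dy":1,"dz":0,"rx":0,"ry":0,"rz":0}]'
python3 -c "
from h import *
t=snap('side','s16.png');u=snap('top','t16.png')
I=cv2.cvtColor(t['frame'],cv2.COLOR_RGB2BGR)[190:270,295:365]
J=cv2.cvtColor(u['frame'],cv2.COLOR_RGB2BGR)[175:255,280:350]
cv2.imwrite('pics/s16c.png',cv2.resize(np.hstack([I,J]),None,fx=5.5,fy=5.5,interpolation=2))
for p in (t,u):
    for q in ['spice_jar','red_clip','egg_timer','salt_shaker','bottle_opener']:
        for r in spotter.place_of(p,q)[:1]: print(q,r['score'],np.round(r['pixel'],1))
"
```

```text
time: 25.72
tool_pos: [0.4958, 0.2571, 0.2084]
ee_rot: [3.135, 0.024, 2.709]
wrist_force: [-0.1, -1.0, 0.6]
width: 0.0004
spice_jar 0.96 [279.  155.8]
red_clip 0.76 [320.5 383. ]
egg_timer 0.95 [375.1 444.4]
salt_shaker 0.6 [271.  183.2]
bottle_opener 0.83 [428.3 275.8]
red_clip 0.68 [447.6 252. ]
egg_timer 0.84 [509.7 224.8]
bottle_opener 0.63 [366.7 132.1]
```

View pics/s16c.png

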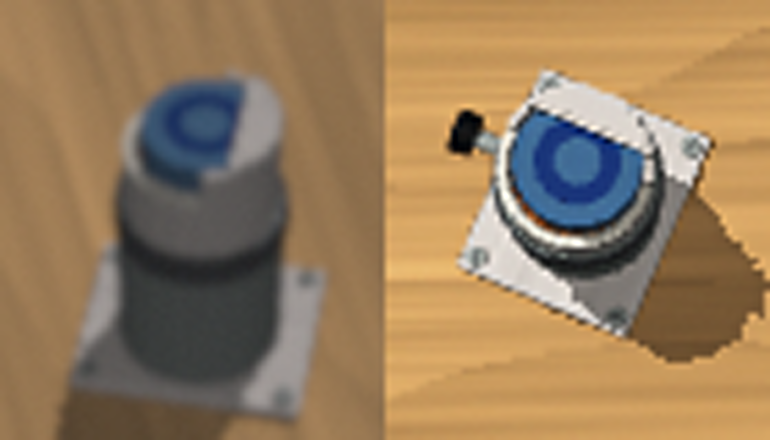

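View pics/t16.png

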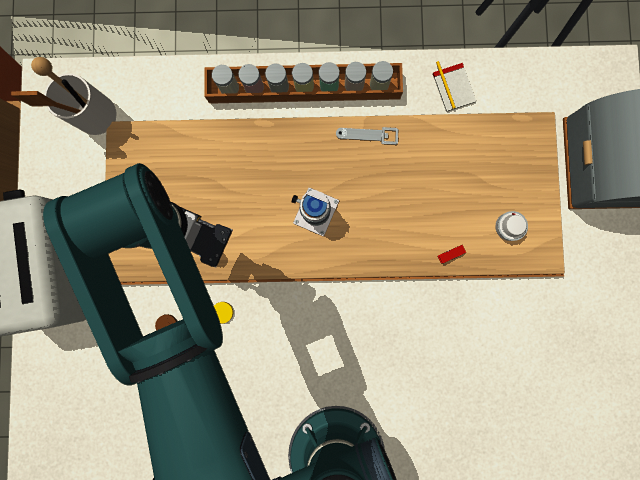

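Both views show the top magnet flat and under the lip at top (316,206), and nothing else has moved. Hand in.

```bash

python3 -m inch '[{"grip":0,"dx":0,"dy":0,"dz":0,"rx":0,"ry":0,"rz":0},{"grip":0,"dx":0,"dy":0,"dz":0,"rx":0,"ry":0,"rz":0}]'
python3 -c "
from h import *
print(robot.close_job())"
```

```text
time: 26.58
tool_pos: [0.4956, 0.2553, 0.2082]
ee_rot: [3.136, 0.022, 2.707]
wrist_force: [0.7, 0.1, -0.3]
width: 0.0007
the job is handed in; nothing more can be done
None
```

Both blue magnets are loaded in the dispenser, one on top of the other under the lip. I handed the job in at about 26.6 s of the 64 s allowed.

**How each was loaded:** I gripped each magnet by its rim and pressed it down at the load point until it stopped on the sill, with at most about 13 N at the wrist. I then eased up slightly and slid it back under the lip until the fingers met the ends of the back wall. After letting go, I pushed its front edge home with the closed fingertips, using about 7 N, until the back wall stopped it.

**What the last checks showed:**
- **Heights:** the second magnet met the first magnet and the sill within 0.5 mm of the heights worked out from the first. That puts the lip underside about 3 mm above the seat point.
- **Home position:** both pushes stopped within 0.1 mm of the same spot along the slide.
- **Final pictures:** the top magnet lies flat, in line with the barrel and under the lip, and the arm is well clear. The bottom magnet and the platform's depth can't be seen directly, so I infer those from the heights and the barrel's fit.
- **Other things on the shelf:** they match their starting positions to within detection noise. The spice jar and salt shaker were hidden by the arm in the final top view, so only the side view confirms those two.

**One disagreement:** the lip edge looked about 2 mm further forward than the dispenser's flange suggested. I allowed for it by loading further forward, and the contacts afterwards agreed with the lip.

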